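Empty the cup shaker, nest its cups, close it again

ROBOT

A 6-joint arm with a two-finger parallel gripper is mounted at the origin on a cart in front of the work surface, level with it; the furniture and walls round the work are solid. World frame = base frame: x ahead of the robot, y to its left, z up, the work surface at z = 0. Lengths are in m, angles in rad, forces in N, time in s.
With the tool pointing down it reaches from about 0.325 to 0.9 m from the base axis. Payload 6.1 kg.
Tool frame: the origin (TCP) lies at the very end of the fingers, on their centre line; the grasp point (between the pads) lies 19 mm behind it; z points along the fingers, x is the direction in which the jaws open and shut, and the axes are right-handed (so a half turn about z gives the same grasp; the last joint's range is limited). The gripper opens to 87 mm and grips with 3 to 60 N. Pads are 19 mm wide; open, the fingers measure 117 mm over their backs; the gripper's body (75 mm by 190 mm) begins 51 mm behind the grasp point.
Start: joints at [-1.395, 0.22, 1.526, -0, 1.395, -0.126], TCP at [0.186, -0.597, 0.223] pointing down, gripper open.
Joint ranges: [-2.98, 2.98], [-0.91, 2.08], [0.09, 2.57], [-1.24, 4.39], [0.2, 2.65], [-2.68, 2.68]. Speed limits (rad/s): [2.57, 2.57, 3.01, 3.14, 3.14, 3.14].

INTERFACE

Orientations are given as a rotation vector (axis times angle).
In Python, from station import * gives the robot as it stands. The module is installed in compiled form; this text tells all that it offers.
- The arm moves only by the tool step_arm, never from a script. Its argument "commands" is a list of rows, each an object with "delta_pos": the shift along the tool's x, y, z in mm, a list of three; "turn": the turn, a rotation vector about the tool's x, y, z in degrees, a list of three. In form: [{"delta_pos": [x, y, z], "turn": [ax, ay, az]}, ...]. A call has 1 to 20 rows; each row shifts and turns the commanded pose from where the row before left it, along the tool's axes as they then stand; what a row does not reach is not made up. A row lasts 1/8 s, in which the tool goes at most 62.5 mm and 10.7 degrees, less where a joint would pass 70% of its speed; a pose out of reach is approached as far as the arm can. A call is refused whole if a number of a shift passes 62.5 or a number of a turn 10.7, either way. A call with a gripper value outside its range is refused whole. "claw" is the opening, from -1 (shut) to 1 (fully open), set as the call begins (left out, the last holds). The fingers move at their own pace and stop on an object; "grip_force" is the grip in N (left out, the last holds). Time passes only in rows, so rows that do not move let the fingers close. It gives the time, the measured TCP pose, the force and the opening at its end, in the units of the state.
- state(): the state, without advancing time (a new reading comes with each control period).
- grab_frame(name): name is "scene" or "top"; returns a dict with "frame" (480x640x3 uint8, red, green, blue), "fx", "fy", "cx", "cy" (pixels), "pose" (4x4, takes a point from camera to world coordinates). Camera axes: x right, y up, looking along -z (the intrinsics and any distortion apply to the point x, -y, -z); pixel columns grow to the right and rows downward; lengths in m; the calibration is good to about 2 mm. A picture is of the moment at which its call begins. There is no depth.
- job_done(): hands the job in, once; it reports no verdict.
Trained networks look in the newest picture that a camera, given by its name, has taken for a name from the list of things; names that differ only in an ending like _2 or _b are one class to them, and where a whole thing is asked for, a point or a joint stands for the part that bears it (a point fixed in the world has none). Each returns a list of dicts, best first, with "p" (0 to 1); they miss things now and then, are a little off and sometimes report something else, mostly with a low value. They report only what shows in the picture. A call takes as long as a camera call. They do not tell look-alikes from the thing itself.
- find_in(camera, thing): "centre" ([x, y, z] in m, in the coordinates of the camera as it stood for that picture, good to about 4 mm: the middle of the surface that is visible of it).
- spot_point(camera, thing): "centre" ([x, y, z] in m, in the coordinates of the camera as it stood for that picture, good to about 4 mm: a listed point, or the origin of a listed thing).
The state is a dict: "t": time; "qpos": joint angles; "dq": joint speeds; "tau": joint torques, N m; "ee_pos": TCP position; "ee_rot": TCP orientation; "wrist_force": force on the tool from outside, world axes, zero at the start; "torque": the same for the moment, N m; "finger_gap": finger opening in m.
Only numpy, scipy, OpenCV 4.12 (cv2) and the standard library are available. Lean on these libraries where they do the work, as an engineer would, in place of code of your own. Each camera call takes 0.05 s, during which the arm holds its last target.

TASK

The shaker's red wing knob has a left-hand thread (grooved edges): unscrew it clockwise until its white mark points along the black line on the steel frame, then lift the frame off and lay it flat, tabs up, on the dark rubber mat. Nest every yellow cup, upright and fully seated, one inside the other in the blue cup on its weighted foot. Then fit the frame back down over the knob, black line towards the same side as before, and screw the knob anticlockwise until its mark points along the red line; do not force it past that, and do not knock over the jar.

Things in the scene. Friction and masses are not known exactly. Their poses are not given: they have to be found in the camera images.
- platform (a point): Centre of the top of the fixed shaker's platform, 226 (x) x 168 (y) mm, 40 mm above the bench; z: the knob's axis, up. Yellow cups stand near (x, y) = (+-80, +-42) mm here. A fixed pillar, 40 (x) x 56 (y) mm, rises at the centre to 67.5 mm above the platform and carries the frame; a hub on it, 44 x 16 x 4 mm, fits the frame's slot with 3 mm play.
- knob (a joint): Angle of the red wing knob, rad, growing CLOCKWISE seen from above: left-hand thread, so clockwise unscrews and raises it, 2 mm per rad. At 0.2 its white mark points along the frame's red line (starts at 0 to 0.4); at 2.5 to -x of platform, along the black line, and the frame's slot passes over it (within 0.15). Stops: -0.3, 3.0. Friction 0.06 N m; stays where left; captive.
- knob_grip (a point): Point on the knob's axis, 8 mm below its top. The knob is an upright bar 40 mm long (x axis here), 12 mm thick (y axis: pinch it across this), 36 mm high, turning just above the frame; its upper 20 mm stand above the frame's tabs. The white mark is on its -x end.
- knob_mark (a point): End of the white mark on top of the knob, 18 mm from its axis.
- frame_mid (a point): Centre of the loose steel H-shaped frame (0.15 kg), 186 (x) x 130 (y) mm, plate 4 mm thick; 9 mm above its underside, z up. Slot 50 (x) x 22 (y) mm in the middle for the knob. Beside it two upright tabs, 36 mm along x, to 18 mm above the underside, outer faces 56 mm apart in y: grasp across both tabs, knob between. Cross bars 26 mm wide at x = +-80.
- frame_line (a point): Middle of the black line on the frame, 54 mm from its centre towards its -x; starts on the -x side of platform.
- mat_mid (a point): Centre of the top of the dark rubber mat, 230 (x) x 170 (y) x 3 mm, fixed on the bench: the frame goes here.
- home_mid (a point): Centre of the blue cup, half-way up it: the same shape as the yellow cups but fixed on a weighted black foot 80 mm across; loose (0.45 kg). Its underside is 8 mm above the bench, its rim 33 mm above this point.
- cup1_mid (a point): Centre of a yellow cup (50 g), half-way up; z its axis. 66 mm high; the upper 24 mm are a straight collar 50 mm across (45 inside): grasp it there. Below, the body tapers from 42 to 26 mm at the foot. Nested, the collar rests on the lower cup's rim, 24 mm above that cup's place, with 2 mm play. Two to four of the four cups are present.
- cup2_mid (a point): Centre of a yellow cup (50 g), half-way up; z its axis. 66 mm high; the upper 24 mm are a straight collar 50 mm across (45 inside): grasp it there. Below, the body tapers from 42 to 26 mm at the foot. Nested, the collar rests on the lower cup's rim, 24 mm above that cup's place, with 2 mm play. Two to four of the four cups are present.
- cup3_mid (a point): Centre of a yellow cup (50 g), half-way up; z its axis. 66 mm high; the upper 24 mm are a straight collar 50 mm across (45 inside): grasp it there. Below, the body tapers from 42 to 26 mm at the foot. Nested, the collar rests on the lower cup's rim, 24 mm above that cup's place, with 2 mm play. Two to four of the four cups are present.
- cup4_mid (a point): Centre of a yellow cup (50 g), half-way up; z its axis. 66 mm high; the upper 24 mm are a straight collar 50 mm across (45 inside): grasp it there. Below, the body tapers from 42 to 26 mm at the foot. Nested, the collar rests on the lower cup's rim, 24 mm above that cup's place, with 2 mm play. Two to four of the four cups are present.
- jar_mid (a point): Centre of a white jar with blue lid, 53 mm across, 76 mm high; a bystander.
Things that resemble listed ones, but are neither listed nor needed, are in the scene too. What is shaped like the part that bears cup4_mid but orange or turquoise is not meant.

How it is judged:
On the way, in this order (a step that is already met when the one before it is completed fails the run):
1. the knob is unscrewed clockwise until its mark points along the line (value of joint knob between 2.35 and 2.65 rad), for 0.3 s.
2. the frame lies flat on the mat, tabs up, let go (horizontal distance between frame_mid and mat_mid below 0.04 m and height (world z) of frame_mid below 0.017 m and angle between frame_mid's own z axis and vertical below 0.06 rad and contact force between frame and the fingers below 0.1 N), for 0.3 s.
3. every yellow cup is nested in the blue cup (horizontal distance between each of cup1_mid, cup2_mid, cup3_mid, cup4_mid and home_mid below 0.005 m and angle between each of cup1_mid, cup2_mid, cup3_mid, cup4_mid's own z axis and vertical below 0.08 rad and linear speed of each of cup1, cup2, cup3, cup4 below 0.02 m/s and (z of cup1_mid in the frame of home_mid between 0.0205 and 0.0275 m or z of cup1_mid in the frame of home_mid between 0.0445 and 0.0515 m or z of cup1_mid in the frame of home_mid between 0.0685 and 0.0755 m or z of cup1_mid in the frame of home_mid between 0.0925 and 0.0995 m) and (z of cup2_mid in the frame of home_mid between 0.0205 and 0.0275 m or z of cup2_mid in the frame of home_mid between 0.0445 and 0.0515 m or z of cup2_mid in the frame of home_mid between 0.0685 and 0.0755 m or z of cup2_mid in the frame of home_mid between 0.0925 and 0.0995 m) and (z of cup3_mid in the frame of home_mid between 0.0205 and 0.0275 m or z of cup3_mid in the frame of home_mid between 0.0445 and 0.0515 m or z of cup3_mid in the frame of home_mid between 0.0685 and 0.0755 m or z of cup3_mid in the frame of home_mid between 0.0925 and 0.0995 m) and (z of cup4_mid in the frame of home_mid between 0.0205 and 0.0275 m or z of cup4_mid in the frame of home_mid between 0.0445 and 0.0515 m or z of cup4_mid in the frame of home_mid between 0.0685 and 0.0755 m or z of cup4_mid in the frame of home_mid between 0.0925 and 0.0995 m)), for 0.2 s.
4. the frame is back on the shaker over the knob (horizontal distance between frame_mid and platform below 0.006 m and z of frame_mid in the frame of platform between 0.0735 and 0.0795 m and angle between frame_mid's own z axis and vertical below 0.04 rad and x of frame_line in the frame of platform below -0.045 m and value of joint knob between 2.25 and 2.75 rad), for 0.2 s.
At the end, for the whole second after the job is handed in: Frame seated on the shaker (centred within 6 mm, black line on its -x side), knob at the red line (0.2 within 0.25 rad); blue cup upright; every yellow cup nested above it: axes within 5 mm, upright within 0.08 rad, seated at multiples of 24 mm within 3.5 mm; all at rest (all of step 3 and value of joint knob between -0.05 and 0.45 rad and horizontal distance between frame_mid and platform below 0.006 m and z of frame_mid in the frame of platform between 0.0735 and 0.0795 m and angle between frame_mid's own z axis and vertical below 0.04 rad and x of frame_line in the frame of platform below -0.045 m and angle between home_mid's own z axis and vertical below 0.08 rad and height (world z) of home_mid below 0.048 m and linear speed of home below 0.02 m/s); the robot touches nothing.
It fails at once if the knob is forced down well past the red line (turned anticlockwise below -0.2 rad) (value of joint knob below -0.2 rad).
It fails at once if the jar is knocked over (angle between jar_mid's own z axis and vertical above 0.6 rad).
Of cup1, cup2, cup3, cup4 only 2 to 4 are there at a start; the rules pass over those that are not, and their reading is None.
At some moment in a run one of home may be knocked a few centimetres aside while the robot is not near it.
It also fails if it takes over 200 s, if anything falls off the work surface, if the arm or the gripper's body presses on something with over 40 N, if the wrist force passes 120 N, or if a joint passes its speed limit or range.

## Working session

There is one attempt and no reset: what is moved stays moved. The work goes in short steps, Python scripts to look and compute and a tool call to move; the robot and the scene stay as the last step left them, time stands still between calls to the robot, and variables do not carry over. Pictures are saved under pics/ and viewed, and the job is handed in when it is done.

Besides the shell and the picture viewer there is one more tool, called after ">>>" as name(argument=value, ...), one argument or row to a line, values as JSON. step_arm: Moves the arm, as the interface text tells. Its arguments: {"type":"object","properties":{"commands":{"type":"array"},"claw":{"type":"number"},"grip_force":{"type":"number"}},"required":["commands"]}

```bash
mkdir -p pics; cat > h.py <<'E'
from station import *
import numpy as np, cv2
from scipy.spatial.transform import Rotation as R
def shot(cam,fn=None):
    g=grab_frame(cam)
    if fn: cv2.imwrite('pics/'+fn,cv2.cvtColor(g['frame'],cv2.COLOR_RGB2BGR))
    return g
def world(g,c): return (g['pose']@np.r_[c,1])[:3]
def proj(g,p):
    q=np.linalg.inv(g['pose'])@np.r_[p,1]
    return np.array([g['cx']+g['fx']*q[0]/-q[2], g['cy']+g['fy']*(-q[1])/-q[2]])
def ray(g,u,v,z):
    d=np.array([(u-g['cx'])/g['fx'],-(v-g['cy'])/g['fy'],-1.]); d=g['pose'][:3,:3]@d; o=g['pose'][:3,3]
    return o+d*(z-o[2])/d[2]
def crop(g,u,v,w,fn,s=4):
    f=cv2.cvtColor(g['frame'],cv2.COLOR_RGB2BGR); u=int(u);v=int(v)
    c=f[max(0,v-w):v+w,max(0,u-w):u+w]
    cv2.imwrite('pics/'+fn,cv2.resize(c,None,fx=s,fy=s,interpolation=cv2.INTER_CUBIC))
E
python3 - <<'E'
from h import *
for c in ('scene','top'):
    g=shot(c,c+'0.png'); print(c,g['fx'],g['cx'],g['cy'],g['pose'].round(3).tolist(),[k for k in g])
    for n in ['platform','knob','knob_grip','knob_mark','frame_mid','frame_line','mat_mid','home_mid','cup1_mid','jar_mid']:
        for d in spot_point(c,n)[:6]:
            w=world(g,d['centre']); print(n,round(d['p'],2),w.round(3),proj(g,w).round())
s=state();print(s['t'],s['ee_pos'],s['ee_rot'],s['finger_gap'])
E
```

```text
scene 497.9158815246134 319.36591555859286 247.52103265175396 [[-0.719, 0.404, -0.565, -0.057], [-0.695, -0.41, 0.591, 0.812], [0.007, 0.817, 0.576, 0.788], [0.0, 0.0, 0.0, 1.0]] ['frame', 'fx', 'fy', 'cx', 'cy', 'pose']
platform 0.81 [ 0.532 -0.045  0.038] [385. 256.]Traceback (most recent call last):
  File "<stdin>", line 5, in <module>
ValueError: it knows: cup1_mid, cup2_mid, cup3_mid, cup4_mid, frame_line, frame_mid, home_mid, jar_mid, knob_grip, knob_mark, mat_mid, platform
```

```bash
python3 - <<'E'
from h import *
for c in ('scene','top'):
    g=shot(c,c+'0.png'); print(c,g['fx'],g['cx'],g['cy'],g['pose'].round(3).tolist())
    for n in ['platform','knob_grip','knob_mark','frame_mid','frame_line','mat_mid','home_mid','cup1_mid','jar_mid']:
        for d in spot_point(c,n)[:8]:
            w=world(g,d['centre']); print(n,round(d['p'],2),w.round(3),proj(g,w).round())
s=state();print(s['t'],s['ee_pos'],s['ee_rot'],s['finger_gap'])
E
```

```text
scene 497.9158815246134 319.36591555859286 247.52103265175396 [[-0.719, 0.404, -0.565, -0.057], [-0.695, -0.41, 0.591, 0.812], [0.007, 0.817, 0.576, 0.788], [0.0, 0.0, 0.0, 1.0]]
platform 0.67 [ 0.53  -0.045  0.04 ] [385. 256.]
knob_grip 0.22 [ 0.619 -0.014  0.073] [352. 236.]
knob_mark 0.55 [ 0.542 -0.059  0.147] [388. 216.]
frame_mid 0.86 [ 0.527 -0.041  0.114] [388. 233.]
frame_line 0.81 [ 0.48  -0.03   0.113] [401. 242.]
mat_mid 0.91 [0.45  0.383 0.001] [283. 379.]
home_mid 0.94 [0.599 0.204 0.036] [296. 290.]
cup1_mid 0.53 [ 0.445 -0.068  0.068] [420. 257.]
jar_mid 0.91 [0.662 0.344 0.038] [231. 306.]
top 448.5625554695572 320.00506265189694 250.6198001226848 [[-0.012, 0.997, -0.08, 0.525], [-1.0, -0.01, 0.021, 0.141], [0.02, 0.08, 0.997, 0.943], [0.0, 0.0, 0.0, 1.0]]
platform 0.58 [ 0.528 -0.046  0.038] [403. 284.]
knob_grip 0.66 [ 0.533 -0.049  0.141] [417. 281.]
knob_mark 0.73 [ 0.542 -0.058  0.151] [423. 276.]
frame_mid 0.64 [ 0.528 -0.045  0.118] [412. 284.]
frame_line 0.94 [ 0.476 -0.035  0.117] [407. 312.]
frame_line 0.22 [ 0.445 -0.069  0.074] [420. 327.]
mat_mid 0.87 [0.454 0.383 0.003] [194. 323.]
home_mid 0.63 [0.599 0.202 0.043] [280. 250.]
cup1_mid 0.5 [ 0.445 -0.066  0.072] [418. 327.]
jar_mid 0.65 [0.665 0.34  0.038] [212. 219.]
jar_mid 0.42 [0.598 0.204 0.044] [279. 251.]
1.1 [ 0.18575473 -0.59675031  0.222562  ] [-2.53009745e+00  1.86231210e+00 -2.25166343e-05] 0.08724423056507455
```

View pics/scene0.png

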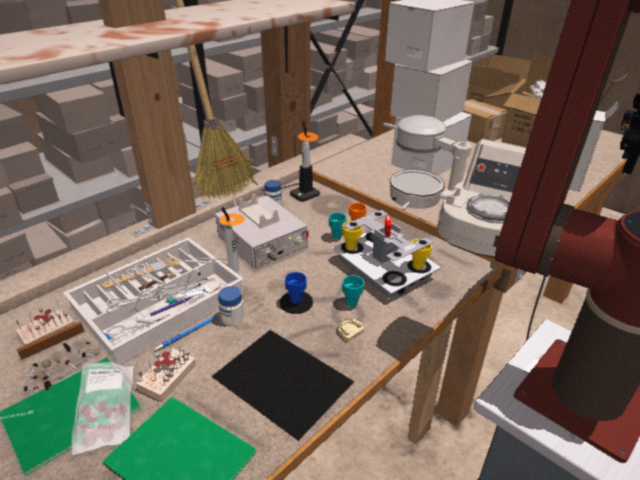

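View pics/top0.png

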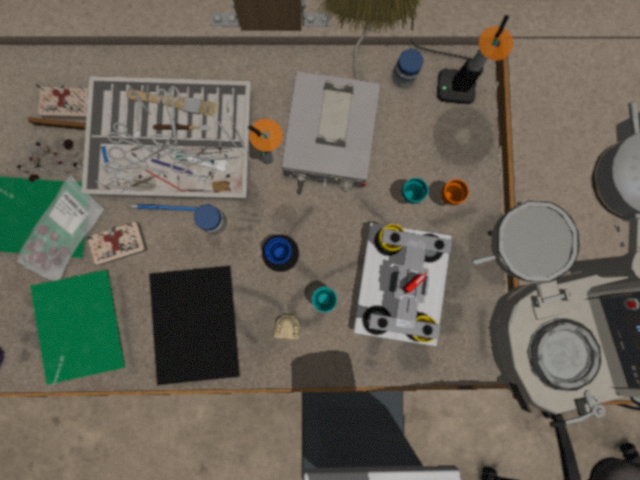

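```bash
python3 - <<'E'
from h import *
g=shot('top'); crop(g,407,283,70,'t1.png',5)
g=shot('scene'); crop(g,385,250,65,'s1.png',5)
E
```

```text
(no output)
```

View pics/t1.png

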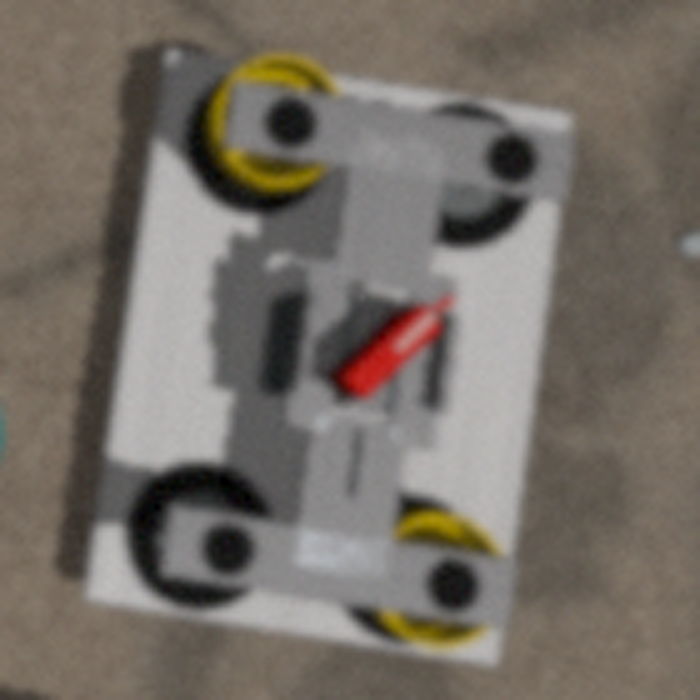

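View pics/s1.png

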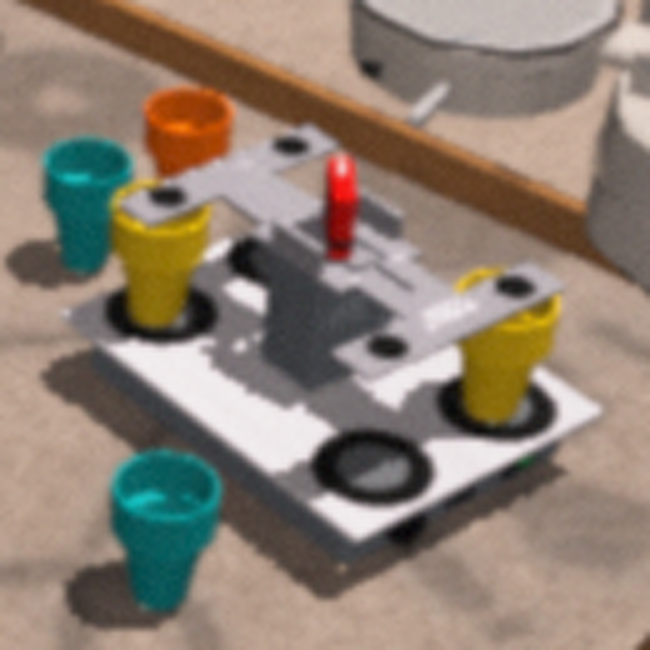

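```bash
python3 - <<'E'
from h import *
g=shot('top')
P=lambda x,y,z: ray(g,337+x/5,213+y/5,z)
TL,TR,BL,BR=[P(*p,0.04) for p in [(165,45),(575,108),(88,602),(498,665)]]
c=(TL+TR+BL+BR)/4
print(TL,TR,BL,BR,c)
a=(TL-BL)+(TR-BR); b=(TL-TR)+(BL-BR)
print('x len',np.linalg.norm(a)/2,'y',np.linalg.norm(b)/2,'ang',np.arctan2(a[1],a[0]),np.arctan2(-b[0],b[1]))
# frame holes (black caps) at frame top
h=[P(*p,0.1115) for p in [(291,120),(512,158),(229,548),(454,583)]]
print(np.array(h).round(4), sum(h)/4); e=h[0]+h[1]-h[2]-h[3]; print('fr ang',np.arctan2(e[1],e[0]))
k0=P(357,385,.1455);k1=P(447,302,.1455);print('knob',(k0+k1)/2,np.linalg.norm(k1-k0),np.arctan2(*(k1-k0)[1::-1]))
E
```

```text
[0.65510517 0.01910668 0.04      ] [ 0.62777595 -0.14789313  0.04      ] [0.43146409 0.05447471 0.04      ] [ 0.40437149 -0.10905112  0.04      ] [ 0.52967917 -0.04584071  0.04      ]
x len 0.22658157415668567 y 0.16748801086690218 ang -0.16450101582054796 -0.16318813712126864
[[ 0.6161 -0.0179  0.1115]
 [ 0.601  -0.1006  0.1115]
 [ 0.4578  0.0089  0.1115]
 [ 0.444  -0.0739  0.1115]] [ 0.52972621 -0.04589385  0.1115    ]
fr ang -0.16831737159065455
knob [ 0.53194966 -0.04918002  0.1455    ] 0.04408143136639327 -0.8486385127052006
```

```bash
cat >> h.py <<'E'
def go(x,y,z,yaw=None):
    """print tool-frame deltas to target; yaw = direction of tool x (deg)"""
    s=state(); M=R.from_rotvec(s['ee_rot']).as_matrix(); p=np.array(s['ee_pos'])
    psi=np.degrees(np.arctan2(M[1,0],M[0,0]))
    d=(M.T@(np.array([x,y,z])-p))*1000
    out='t %.2f pos %s psi %.1f tilt %.2f d %s'%(s['t'],p.round(4),psi,np.degrees(np.arccos(-M[2,2])),d.round(1))
    if yaw is not None:
        e=(yaw-psi+180)%360-180
        a=np.radians(yaw); N=np.c_[[np.cos(a),np.sin(a),0],[np.sin(a),-np.cos(a),0],[0,0,-1]]
        out+=' turnz %.1f (alt %.1f) then d %s'%(-e,-((e+180+180)%360-180),(N.T@(np.array([x,y,z])-p)*1000).round(1))
    print(out,'q6 %.2f'%s['qpos'][5],'gap %.3f'%s['finger_gap'],'F',np.round(s['wrist_force'],1))
E
python3 - <<'E'
from h import *
import math
print(math.degrees(-.84))
go(.5297,-.0459,.2,-48.6+90)
E
```

```text
-48.12845479098915
t 1.25 pos [ 0.1858 -0.5968  0.2226] psi -72.7 tilt 0.00 d [-423.7 -492.1   22.5] turnz -114.1 (alt 65.9) then d [ 622.3 -185.8   22.6] q6 -0.13 gap 0.087 F [ 0.9  0.6 -0.8]
```

>>> step_arm(
  commands=[
    {"delta_pos": [0, 0, -40], "turn": [0, 0, -10.4]},
    {"delta_pos": [0, 0, -40], "turn": [0, 0, -10.4]},
    {"delta_pos": [0, 0, -40], "turn": [0, 0, -10.4]},
    {"delta_pos": [0, 0, 0], "turn": [0, 0, -10.4]},
    {"delta_pos": [0, 0, 0], "turn": [0, 0, -10.4]},
    {"delta_pos": [0, 0, 0], "turn": [0, 0, -10.4]},
    {"delta_pos": [0, 0, 0], "turn": [0, 0, -10.4]},
    {"delta_pos": [0, 0, 0], "turn": [0, 0, -10.4]},
    {"delta_pos": [0, 0, 0], "turn": [0, 0, -10.4]},
    {"delta_pos": [0, 0, 0], "turn": [0, 0, -10.4]},
    {"delta_pos": [0, 0, 0], "turn": [0, 0, -10.1]},
  ],
  claw=-0.2,
)

```text
t: 2.62
ee_pos: [0.1858, -0.5967, 0.3425]
ee_rot: [-2.936, -1.119, -0.0]
wrist_force: [-0.9, -0.2, 0.1]
finger_gap: 0.0348
```

```bash
python3 -c "
from h import *
go(.5297,-.0459,.2,41.4)"
```

```text
t 2.62 pos [ 0.1858 -0.5967  0.3425] psi 41.7 tilt 0.00 d [ 623.3 -182.2  142.6] turnz 0.3 (alt -179.7) then d [ 622.3 -185.7  142.5] q6 -2.12 gap 0.035 F [-0.9 -0.2  0.1]
```

>>> step_arm(
  commands=[
    {"delta_pos": [44.5, -13, 0], "turn": [0, 0, 0]},
    {"delta_pos": [44.5, -13, 0], "turn": [0, 0, 0]},
    {"delta_pos": [44.5, -13, 0], "turn": [0, 0, 0]},
    {"delta_pos": [44.5, -13, 0], "turn": [0, 0, 0]},
    {"delta_pos": [44.5, -13, 0], "turn": [0, 0, 0]},
    {"delta_pos": [44.5, -13, 0], "turn": [0, 0, 0]},
    {"delta_pos": [44.5, -13, 0], "turn": [0, 0, 0]},
    {"delta_pos": [44.5, -13, 0], "turn": [0, 0, 0]},
    {"delta_pos": [44.5, -13, 0], "turn": [0, 0, 0]},
    {"delta_pos": [44.5, -13, 0], "turn": [0, 0, 0]},
    {"delta_pos": [44.5, -13, 0], "turn": [0, 0, 0]},
    {"delta_pos": [44.5, -13, 0], "turn": [0, 0, 0]},
    {"delta_pos": [44.5, -13, 0], "turn": [0, 0, 0]},
    {"delta_pos": [44.5, -13, 40], "turn": [0, 0, 0]},
    {"delta_pos": [0, 0, 40], "turn": [0, 0, 0]},
    {"delta_pos": [0, 0, 40], "turn": [0, 0, 0]},
    {"delta_pos": [0, 0, 22], "turn": [0, 0, 0]},
  ],
)

```text
t: 4.75
ee_pos: [0.5316, -0.0477, 0.1979]
ee_rot: [-2.937, -1.11, 0.004]
wrist_force: [-0.7, 0.3, 0.4]
finger_gap: 0.0349
```

```bash
python3 - <<'E'
from h import *
go(.5297,-.0459,.130,41.4)
g=shot('scene');crop(g,390,220,65,'s2.png',5)
E
```

```text
t 4.75 pos [ 0.5316 -0.0477  0.1979] psi 41.4 tilt 0.19 d [-0.1 -2.4 67.9] turnz 0.0 (alt -180.0) then d [-0.2 -2.6 67.9] q6 -0.96 gap 0.035 F [-0.7  0.3  0.4]
```

View pics/s2.png

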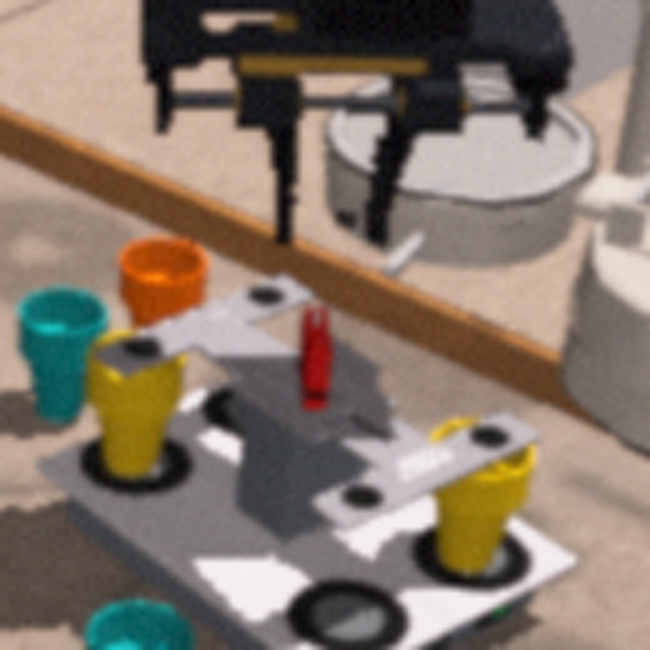

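>>> step_arm(
  commands=[
    {"delta_pos": [0, -2.5, 20], "turn": [0, 0, 0]},
    {"delta_pos": [0, 0, 20], "turn": [0, 0, 0]},
    {"delta_pos": [0, 0, 20], "turn": [0, 0, 0]},
    {"delta_pos": [0, 0, 8], "turn": [0, 0, 0]},
    {"delta_pos": [0, 0, 0], "turn": [0, 0, 0]},
  ],
)

```text
t: 5.42
ee_pos: [0.5311, -0.0464, 0.1327]
ee_rot: [-2.939, -1.11, 0.0]
wrist_force: [-0.2, 0.6, 0.5]
finger_gap: 0.0348
```

```bash
python3 - <<'E'
from h import *
go(.5297,-.0459,.130,41.4)
g=shot('scene');crop(g,390,220,50,'s3.png',7)
E
```

```text
t 5.42 pos [ 0.5311 -0.0464  0.1327] psi 41.4 tilt 0.02 d [-0.7 -1.4  2.7] turnz -0.0 (alt 180.0) then d [-0.7 -1.4  2.7] q6 -0.96 gap 0.035 F [-0.2  0.6  0.5]
```

View pics/s3.png

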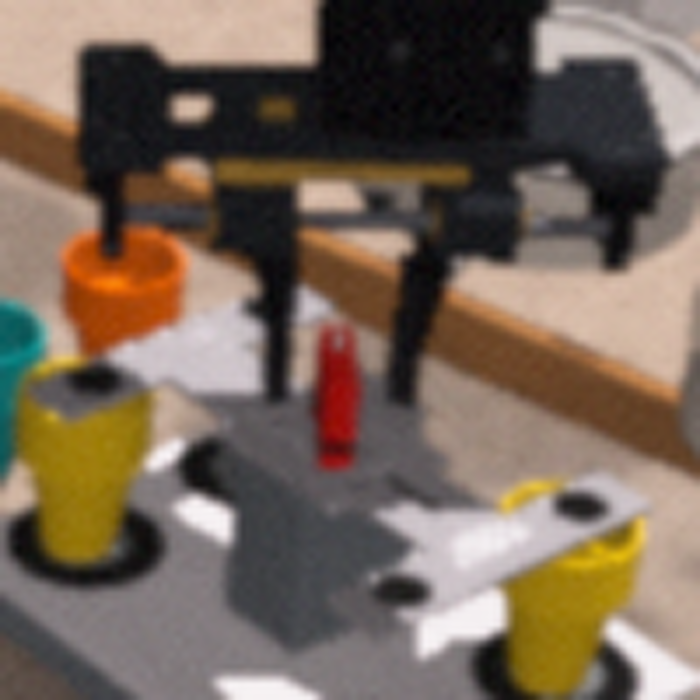

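Well straddled. Final nudge and pinch.

>>> step_arm(
  commands=[
    {"delta_pos": [-0.7, -1.4, 2.7], "turn": [0, 0, 0]},
    {"delta_pos": [0, 0, 0], "turn": [0, 0, 0]},
  ],
)

```text
t: 5.72
ee_pos: [0.5298, -0.0458, 0.1303]
ee_rot: [2.939, 1.11, 0.001]
wrist_force: [-0.7, 0.3, 0.6]
finger_gap: 0.0349
```

>>> step_arm(
  commands=[
    {"delta_pos": [0, 0, 0], "turn": [0, 0, 0]},
    {"delta_pos": [0, 0, 0], "turn": [0, 0, 0]},
    {"delta_pos": [0, 0, 0], "turn": [0, 0, 0]},
    {"delta_pos": [0, 0, 0], "turn": [0, 0, 0]},
  ],
  claw=-1,
  grip_force=25,
)

```text
t: 6.22
ee_pos: [0.5305, -0.0452, 0.1301]
ee_rot: [-2.939, -1.11, -0.003]
wrist_force: [3.6, 3.6, -1.5]
finger_gap: 0.0121
```

```bash
python3 - <<'E'
from h import *
go(.5297,-.0459,.130,41.4)
E
```

```text
t 6.22 pos [ 0.5305 -0.0452  0.1301] psi 41.4 tilt 0.12 d [-1.1 -0.   0.1] turnz -0.0 (alt 180.0) then d [-1.1 -0.   0.1] q6 -0.96 gap 0.012 F [ 3.6  3.6 -1.5]
```

>>> step_arm(
  commands=[
    {"delta_pos": [0.8, 0, -0.35], "turn": [0, 0, 10]},
    {"delta_pos": [0, 0, -0.35], "turn": [0, 0, 10]},
    {"delta_pos": [0, 0, -0.35], "turn": [0, 0, 10]},
    {"delta_pos": [0, 0, -0.35], "turn": [0, 0, 10]},
    {"delta_pos": [0, 0, -0.35], "turn": [0, 0, 10]},
    {"delta_pos": [0, 0, -0.35], "turn": [0, 0, 10]},
    {"delta_pos": [0, 0, -0.35], "turn": [0, 0, 10]},
    {"delta_pos": [0, 0, -0.35], "turn": [0, 0, 10]},
    {"delta_pos": [0, 0, -0.35], "turn": [0, 0, 10]},
    {"delta_pos": [0, 0, -0.35], "turn": [0, 0, 10]},
    {"delta_pos": [0, 0, -0.35], "turn": [0, 0, 10]},
    {"delta_pos": [0, 0, -0.35], "turn": [0, 0, 10]},
    {"delta_pos": [0, 0, -0.35], "turn": [0, 0, 10]},
    {"delta_pos": [0, 0, -0.35], "turn": [0, 0, 10]},
    {"delta_pos": [0, 0, 0], "turn": [0, 0, 0.8]},
    {"delta_pos": [0, 0, 0], "turn": [0, 0, 0]},
    {"delta_pos": [0, 0, 0], "turn": [0, 0, 0]},
  ],
)

```text
t: 8.35
ee_pos: [0.5297, -0.0444, 0.1349]
ee_rot: [-2.036, 2.393, 0.003]
wrist_force: [-2.3, 5.2, 3.8]
finger_gap: 0.0119
```

```bash
python3 - <<'E'
from h import *
go(.5305,-.0452,.135,-99.4)
g=shot('scene');crop(g,390,220,50,'s4.png',7)
E
```

```text
t 8.35 pos [ 0.5297 -0.0444  0.1349] psi -99.2 tilt 0.12 d [ 0.7 -0.9 -0.2] turnz 0.2 (alt -179.8) then d [ 0.7 -0.9 -0.1] q6 1.50 gap 0.012 F [-2.3  5.2  3.8]
```

View pics/s4.png

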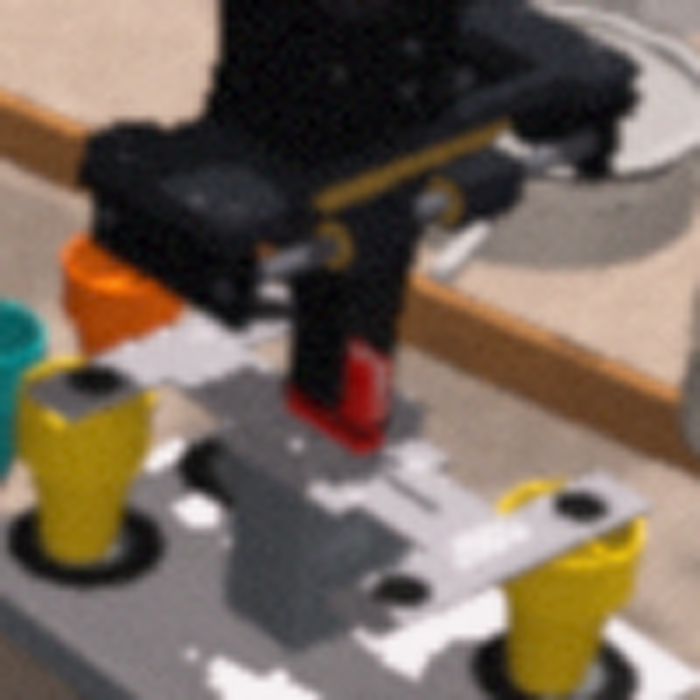

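>>> step_arm(
  commands=[
    {"delta_pos": [0, 0, 0], "turn": [0, 0, 0]},
    {"delta_pos": [0, 0, 0], "turn": [0, 0, 0]},
    {"delta_pos": [0, 0, -30], "turn": [0, 0, 0]},
    {"delta_pos": [0, 0, -40], "turn": [0, 0, 0]},
    {"delta_pos": [0, 0, 0], "turn": [0, 0, 0]},
    {"delta_pos": [0, 0, 0], "turn": [0, 0, 0]},
  ],
  claw=1,
)

```text
t: 9.15
ee_pos: [0.5301, -0.0455, 0.2043]
ee_rot: [2.032, -2.395, -0.0]
wrist_force: [-0.9, 0.4, 0.1]
finger_gap: 0.0638
```

```bash
python3 - <<'E'
from h import *
go(.5299,-.0454,.115,-99.5)
g=shot('scene');crop(g,390,220,50,'s5.png',7)
g=shot('top');crop(g,407,283,60,'t5.png',6)
E
```

```text
t 9.15 pos [ 0.5301 -0.0455  0.2043] psi -99.4 tilt 0.03 d [-0.1  0.2 89.3] turnz 0.1 (alt -179.9) then d [-0.1  0.2 89.3] q6 1.50 gap 0.064 F [-0.9  0.4  0.1]
```

View pics/s5.png

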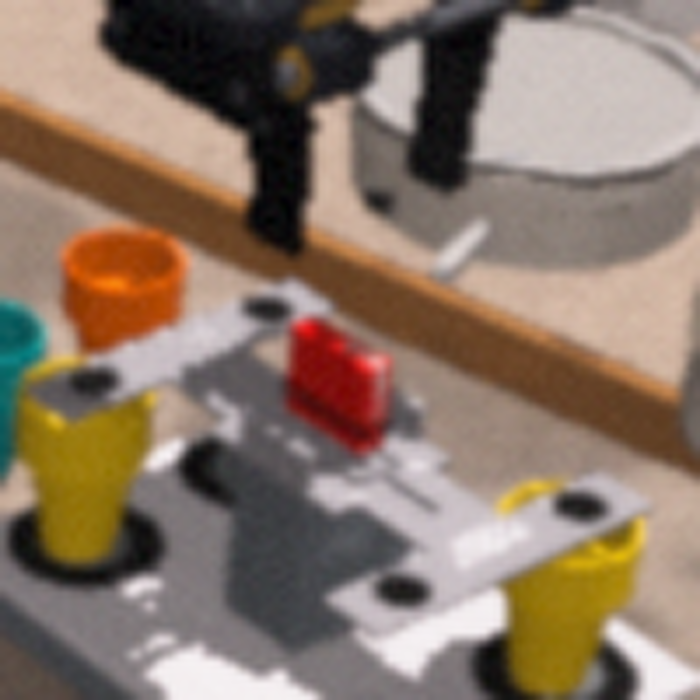

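View pics/t5.png

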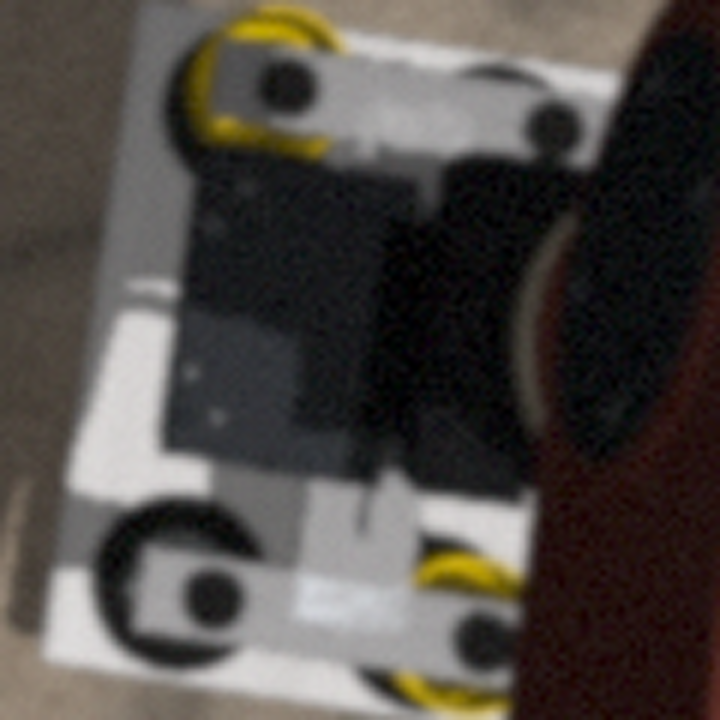

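>>> step_arm(
  commands=[
    {"delta_pos": [0, 0, 10], "turn": [0, 0, 0]},
    {"delta_pos": [0, 0, 20], "turn": [0, 0, 0]},
    {"delta_pos": [0, 0, 20], "turn": [0, 0, 0]},
    {"delta_pos": [0, 0, 20], "turn": [0, 0, 0]},
    {"delta_pos": [0, 0, 19], "turn": [0, 0, 0]},
    {"delta_pos": [0, 0, 0], "turn": [0, 0, 0]},
  ],
  claw=1,
)

```text
t: 10.0
ee_pos: [0.5284, -0.0449, 0.1131]
ee_rot: [2.03, -2.394, -0.006]
wrist_force: [-0.1, 0.2, 0.5]
finger_gap: 0.0874
```

```bash
python3 - <<'E'
from h import *
go(.5299,-.0454,.115,-99.5)
g=shot('scene');crop(g,390,220,50,'s6.png',7)
E
```

```text
t 10.00 pos [ 0.5284 -0.0449  0.1131] psi -99.4 tilt 0.28 d [ 0.3 -1.5 -1.9] turnz 0.1 (alt -179.9) then d [ 0.3 -1.5 -1.9] q6 1.50 gap 0.087 F [-0.1  0.2  0.5]
```

View pics/s6.png

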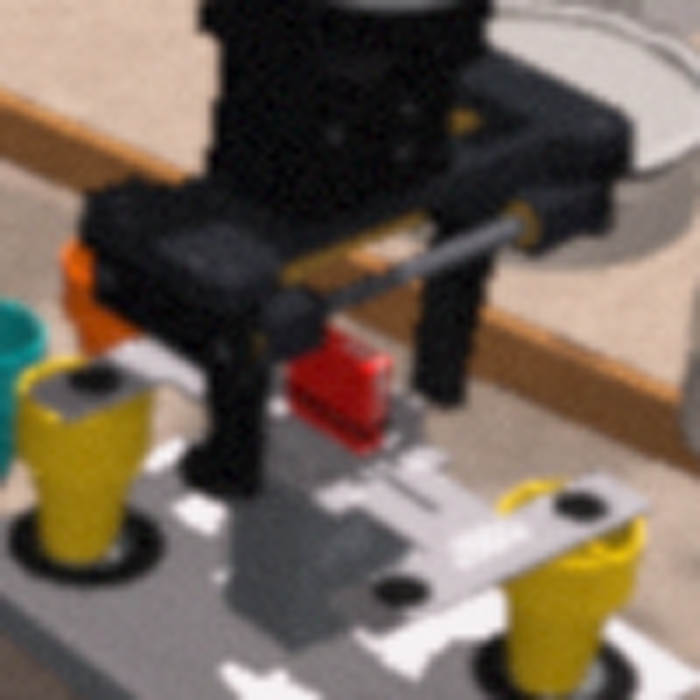

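>>> step_arm(
  commands=[
    {"delta_pos": [0, 0, -1], "turn": [0, 0, 0]},
    {"delta_pos": [0, 0, 0], "turn": [0, 0, 0]},
    {"delta_pos": [0, 0, 0], "turn": [0, 0, 0]},
    {"delta_pos": [0, 0, 0], "turn": [0, 0, 0]},
  ],
  claw=-1,
  grip_force=30,
)

```text
t: 10.55
ee_pos: [0.5305, -0.0453, 0.1171]
ee_rot: [-2.031, 2.396, -0.001]
wrist_force: [-0.4, -0.3, 2.3]
finger_gap: 0.0557
```

```bash
python3 - <<'E'
from h import *
go(.5299,-.0454,.115,-99.5)
E
```

```text
t 10.55 pos [ 0.5305 -0.0453  0.1171] psi -99.4 tilt 0.04 d [0.2 0.6 2.1] turnz 0.1 (alt -179.9) then d [0.2 0.6 2.1] q6 1.50 gap 0.056 F [-0.4 -0.3  2.3]
```

>>> step_arm(
  commands=[
    {"delta_pos": [0, 0, -8], "turn": [0, 0, 0]},
    {"delta_pos": [0, 0, -12], "turn": [0, 0, 0]},
    {"delta_pos": [0, 0, -20], "turn": [0, 0, 0]},
    {"delta_pos": [0, 0, -20], "turn": [0, 0, 0]},
    {"delta_pos": [0, 0, -20], "turn": [0, 0, 0]},
    {"delta_pos": [0, 0, -20], "turn": [0, 0, 0]},
    {"delta_pos": [0, 0, 0], "turn": [0, 0, 0]},
  ],
)

```text
t: 11.42
ee_pos: [0.5317, -0.0456, 0.2194]
ee_rot: [-2.03, 2.394, -0.006]
wrist_force: [0.0, -0.3, -1.1]
finger_gap: 0.0555
```

```bash
python3 - <<'E'
from h import *
go(.452,.383,.2,-87.5)
g=shot('scene','s7.png')
for p in [(150,270),(231,266),(239,379),(155,384)]: print(ray(g:=shot('top'),*p,.003))
E
```

```text
t 11.43 pos [ 0.5317 -0.0456  0.2194] psi -99.4 tilt 0.27 d [-409.8  148.8   18.5] turnz -11.9 (alt 168.1) then d [-431.7   60.9   19.4] q6 1.50 gap 0.056 F [ 0.  -0.3 -1.1]
[0.56373086 0.47477635 0.003     ]
[0.57027649 0.30703588 0.003     ]
[0.33856036 0.28970549 0.003     ]
[0.33122866 0.46031048 0.003     ]
```

View pics/s7.png

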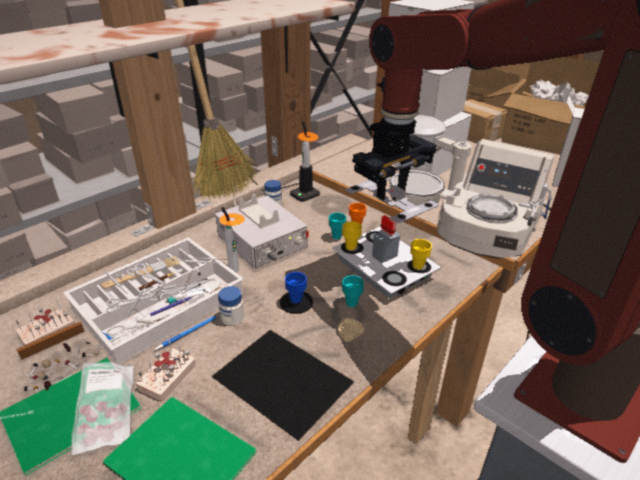

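>>> step_arm(
  commands=[
    {"delta_pos": [0, 0, 0], "turn": [0, 0, -6.2]},
    {"delta_pos": [0, 0, 0], "turn": [0, 0, -6.2]},
    {"delta_pos": [-20, 3, 0], "turn": [0, 0, 0]},
    {"delta_pos": [-40, 6, 0], "turn": [0, 0, 0]},
    {"delta_pos": [-45, 6, 0], "turn": [0, 0, 0]},
    {"delta_pos": [-45, 6, 0], "turn": [0, 0, 0]},
    {"delta_pos": [-45, 6, 0], "turn": [0, 0, 0]},
    {"delta_pos": [-45, 6, 0], "turn": [0, 0, 0]},
    {"delta_pos": [-45, 6, 0], "turn": [0, 0, 0]},
    {"delta_pos": [-45, 6, 0], "turn": [0, 0, 0]},
    {"delta_pos": [-45, 6, 0], "turn": [0, 0, 0]},
    {"delta_pos": [-35, 5, 0], "turn": [0, 0, 0]},
    {"delta_pos": [-20, 3, 0], "turn": [0, 0, 0]},
    {"delta_pos": [0, 0, 40], "turn": [0, 0, 0]},
    {"delta_pos": [0, 0, 40], "turn": [0, 0, 0]},
    {"delta_pos": [0, 0, 40], "turn": [0, 0, 0]},
    {"delta_pos": [0, 0, 30], "turn": [0, 0, 0]},
    {"delta_pos": [0, 0, 0], "turn": [0, 0, 0]},
  ],
)

```text
t: 13.92
ee_pos: [0.4464, 0.3793, 0.0635]
ee_rot: [2.272, -2.159, -0.002]
wrist_force: [-0.7, 0.6, -0.8]
finger_gap: 0.0556
```

```bash
python3 - <<'E'
from h import *
go(.451,.383,.013,-87)
g=shot('top');crop(g,200,310,100,'t8.png',4)
g=shot('scene');crop(g,270,350,100,'s8.png',4)
E
```

```text
t 13.93 pos [0.4464 0.3793 0.0635] psi -87.1 tilt 0.41 d [-3.7 -5.1 50.5] turnz -0.1 (alt 179.9) then d [-3.5 -4.8 50.5] q6 2.09 gap 0.056 F [-0.7  0.6 -0.8]
```

View pics/s8.png

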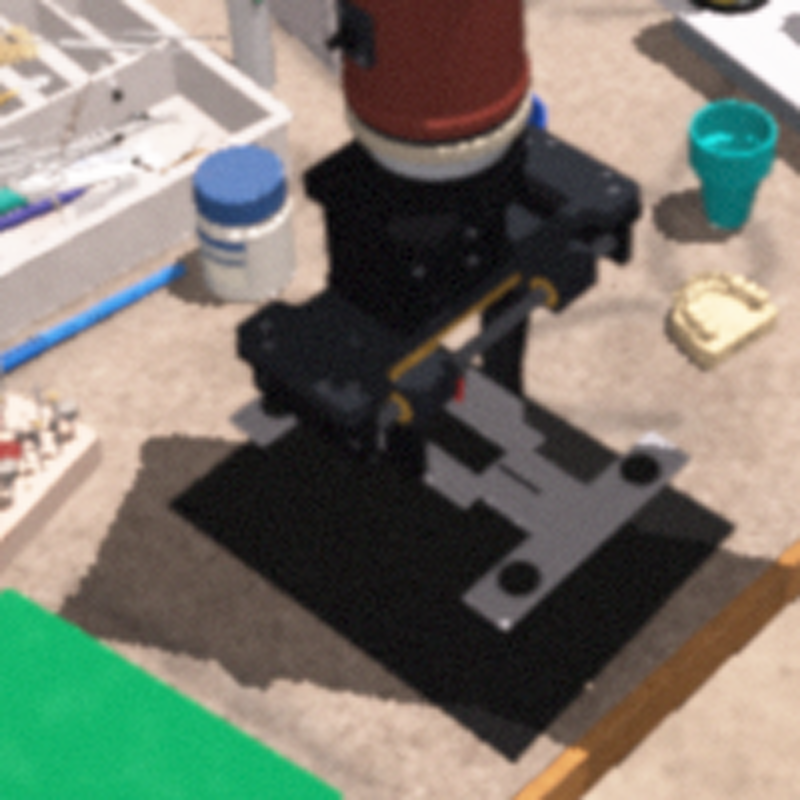

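View pics/t8.png

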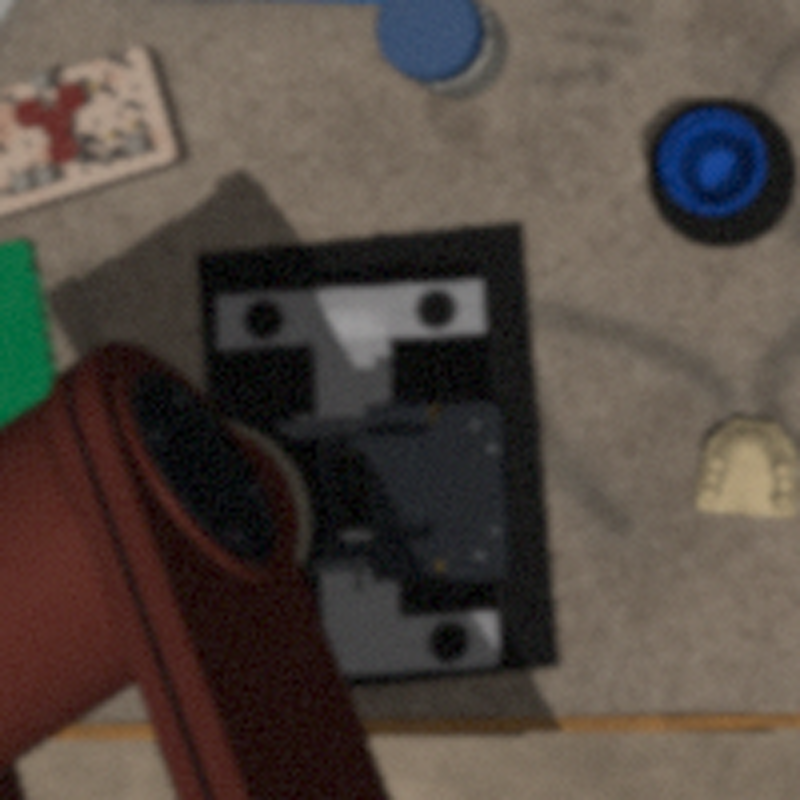

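Frame is level over the mat. Lower with small shift.

>>> step_arm(
  commands=[
    {"delta_pos": [-3.5, -5, 15], "turn": [0, 0, 0]},
    {"delta_pos": [0, 0, 15], "turn": [0, 0, 0]},
    {"delta_pos": [0, 0, 10], "turn": [0, 0, 0]},
    {"delta_pos": [0, 0, 5], "turn": [0, 0, 0]},
    {"delta_pos": [0, 0, 3], "turn": [0, 0, 0]},
    {"delta_pos": [0, 0, 1], "turn": [0, 0, 0]},
    {"delta_pos": [0, 0, 0], "turn": [0, 0, 0]},
  ],
)

```text
t: 14.9
ee_pos: [0.454, 0.385, 0.0181]
ee_rot: [-2.278, 2.162, -0.0]
wrist_force: [0.8, 0.6, -1.9]
finger_gap: 0.0556
```

```bash
python3 - <<'E'
from h import *
go(.451,.383,.013,-87)
E
```

```text
t 14.90 pos [0.454  0.385  0.0181] psi -87.0 tilt 0.03 d [1.8 3.1 5.1] turnz -0.0 (alt 180.0) then d [1.8 3.1 5.1] q6 2.09 gap 0.056 F [ 0.8  0.6 -1.9]
```

>>> step_arm(
  commands=[
    {"delta_pos": [0, 0, 2], "turn": [0, 0, 0]},
    {"delta_pos": [0, 0, 2], "turn": [0, 0, 0]},
    {"delta_pos": [0, 0, 1], "turn": [0, 0, 0]},
    {"delta_pos": [0, 0, 0], "turn": [0, 0, 0]},
    {"delta_pos": [0, 0, 0], "turn": [0, 0, 0]},
  ],
)

```text
t: 15.52
ee_pos: [0.4538, 0.3848, 0.0127]
ee_rot: [-2.279, 2.163, -0.0]
wrist_force: [0.0, -0.3, -1.4]
finger_gap: 0.0552
```

```bash
python3 - <<'E'
from h import *
go(.451,.383,.013,-87)
E
```

```text
t 15.53 pos [0.4538 0.3848 0.0127] psi -87.0 tilt 0.00 d [ 1.7  2.9 -0.3] turnz -0.0 (alt 180.0) then d [ 1.7  2.9 -0.3] q6 2.09 gap 0.055 F [ 0.  -0.3 -1.4]
```

>>> step_arm(
  commands=[
    {"delta_pos": [0, 0, 1], "turn": [0, 0, 0]},
    {"delta_pos": [0, 0, 0], "turn": [0, 0, 0]},
    {"delta_pos": [0, 0, 0], "turn": [0, 0, 0]},
  ],
)

```text
t: 15.9
ee_pos: [0.4538, 0.3849, 0.0126]
ee_rot: [2.279, -2.163, 0.0]
wrist_force: [-2.7, -2.8, 5.5]
finger_gap: 0.0559
```

```bash
python3 - <<'E'
from h import *
go(.451,.383,.013,-87)
g=shot('scene');crop(g,270,350,70,'s9.png',6)
E
```

```text
t 15.90 pos [0.4538 0.3849 0.0126] psi -87.0 tilt 0.01 d [ 1.7  2.9 -0.4] turnz -0.0 (alt 180.0) then d [ 1.7  2.9 -0.4] q6 2.09 gap 0.056 F [-2.7 -2.8  5.5]
```

View pics/s9.png

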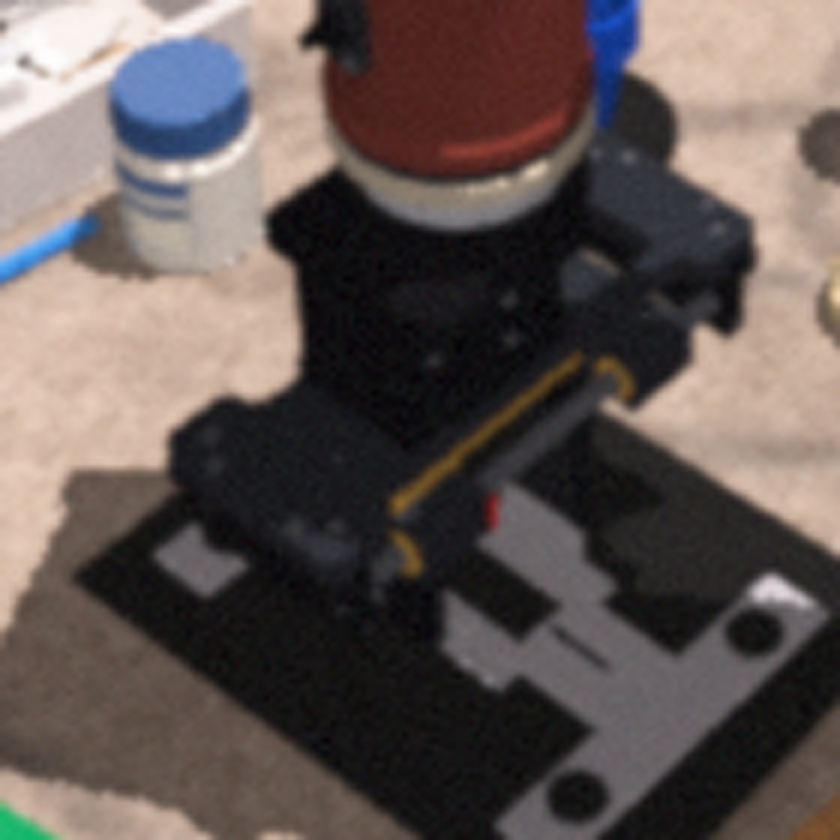

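>>> step_arm(
  commands=[
    {"delta_pos": [0, 0, 0], "turn": [0, 0, 0]},
    {"delta_pos": [0, 0, 0], "turn": [0, 0, 0]},
    {"delta_pos": [0, 0, 0], "turn": [0, 0, 0]},
    {"delta_pos": [0, 0, 0], "turn": [0, 0, 0]},
    {"delta_pos": [0, 0, -20], "turn": [0, 0, 0]},
    {"delta_pos": [0, 0, -40], "turn": [0, 0, 0]},
    {"delta_pos": [0, 0, -50], "turn": [0, 0, 0]},
    {"delta_pos": [0, 0, -50], "turn": [0, 0, 0]},
    {"delta_pos": [0, 0, -20], "turn": [0, 0, 0]},
  ],
  claw=1,
)

```text
t: 17.08
ee_pos: [0.4556, 0.386, 0.1974]
ee_rot: [-2.273, 2.157, -0.003]
wrist_force: [-0.1, -1.2, 0.1]
finger_gap: 0.087
```

```bash
python3 - <<'E'
from h import *
go(.451,.383,.2,-87)
for c in ('scene','top'):
    g=shot(c,c+'10.png')
    for n in ['home_mid','cup1_mid','platform','frame_mid']:
        for d in spot_point(c,n)[:8]:
            w=world(g,d['centre']); print(c,n,round(d['p'],2),w.round(4),proj(g,w).round())
crop(g,200,310,100,'t10c.png',4)
A=-.164; 
for u in [(80,42),(-80,-42)]:
    print(np.array([.5299,-.0455])+np.array([[np.cos(A),-np.sin(A)],[np.sin(A),np.cos(A)]])@np.array(u)/1000)
E
```

```text
t 17.07 pos [0.4556 0.386  0.1974] psi -87.0 tilt 0.44 d [ 2.8  4.7 -2.7] turnz -0.0 (alt 180.0) then d [ 2.8  4.7 -2.6] q6 2.09 gap 0.087 F [-0.1 -1.2  0.1]
scene home_mid 0.59 [0.5985 0.2056 0.0344] [296. 291.]
scene home_mid 0.41 [ 0.446  -0.0695  0.0703] [420. 256.]
scene cup1_mid 0.69 [ 0.4502 -0.0685  0.0698] [418. 256.]
scene platform 0.8 [ 0.5333 -0.0467  0.0386] [385. 256.]
scene frame_mid 0.78 [0.448  0.386  0.0093] [283. 377.]
scene frame_mid 0.62 [4.495e-01 3.828e-01 2.000e-04] [283. 379.]
top home_mid 0.61 [0.5975 0.2056 0.0418] [278. 251.]
top cup1_mid 0.63 [ 0.444 -0.071  0.075] [421. 328.]
top platform 0.71 [ 0.5322 -0.0464  0.0374] [403. 282.]
top frame_mid 0.72 [ 0.5331 -0.046   0.1489] [416. 281.]
[ 0.61568373 -0.01712482]
[ 0.44411627 -0.07387518]
```

View pics/top10.png

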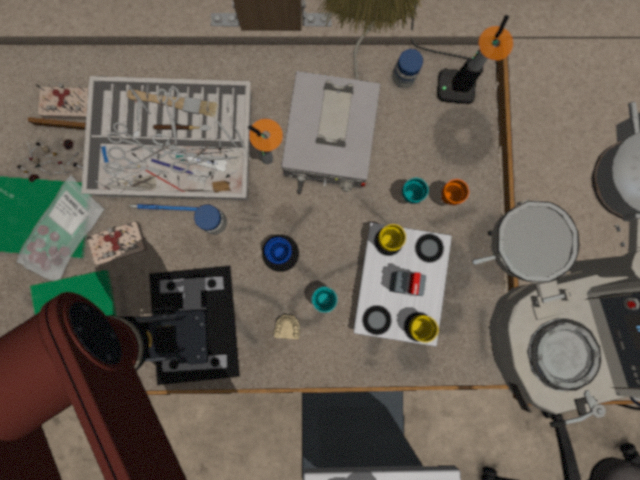

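View pics/scene10.png

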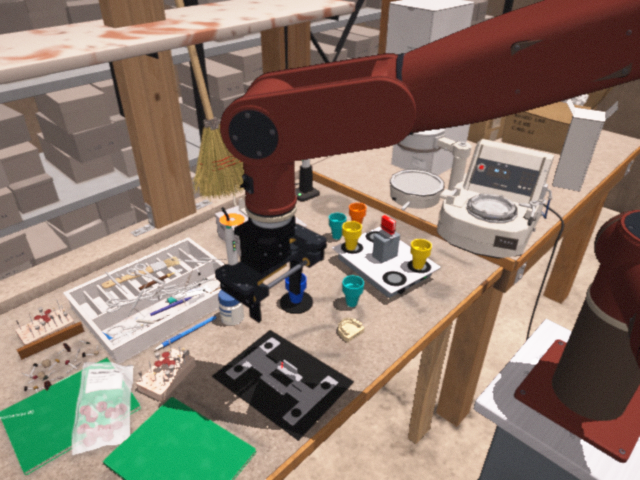

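```bash
cat >> h.py <<'E'
from scipy.optimize import least_squares
def cupfit(g,lo,hi,x0,y0,zrim,win=35):
    """fit rim circle (r=25mm, z=zrim) to convex hull of colour blob in the top view"""
    hsv=cv2.cvtColor(g['frame'],cv2.COLOR_RGB2HSV)
    m=cv2.inRange(hsv,lo,hi)
    u,v=proj(g,[x0,y0,zrim]).astype(int); w=np.zeros_like(m); w[v-win:v+win,u-win:u+win]=1; m=m*w
    n,l,st,ce=cv2.connectedComponentsWithStats(m); k=1+np.argmax(st[1:,4])
    m=(l==k).astype(np.uint8)
    c,_=cv2.findContours(m,cv2.RETR_EXTERNAL,cv2.CHAIN_APPROX_NONE); c=max(c,key=cv2.contourArea)[:,0].astype(float)
    def circ(p): 
        a=np.linspace(0,2*np.pi,180,endpoint=False); return np.array([proj(g,[p[0]+.025*np.cos(t),p[1]+.025*np.sin(t),zrim]) for t in a])
    # the silhouette of the cup is the hull of the rim circle, collar bottom and foot
    def sil(p):
        pts=[]
        for r,z in ((.025,zrim),(.025,zrim-.024),(.021,zrim-.024),(.013,zrim-.066)):
            a=np.linspace(0,2*np.pi,60,endpoint=False)
            pts+= [proj(g,[p[0]+r*np.cos(t),p[1]+r*np.sin(t),z]) for t in a]
        return np.array(pts,np.float32)
    mm=cv2.dilate(m,np.ones((1,1)))
    pc=np.argwhere(cv2.drawContours(np.zeros_like(m),[c.astype(int)],-1,1,-1)>0)[:,::-1]
    area=len(pc)
    def mask(p):
        h=cv2.convexHull(sil(p))[:,0]; z=np.zeros_like(m)
        cv2.fillConvexPoly(z,np.round(h*16).astype(np.int32),1,shift=4); return z
    tgt=np.zeros_like(m); cv2.drawContours(tgt,[c.astype(int)],-1,1,-1)
    from scipy.optimize import minimize
    f=lambda p: float(np.sum(mask(p)!=tgt))
    r=minimize(f,[x0,y0],method='Nelder-Mead',options=dict(initial_simplex=[[x0,y0],[x0+.006,y0],[x0,y0+.006]],xatol=1e-4))
    return r.x, r.fun, area
YL=((22,120,60),(34,255,255)); BL=((105,140,30),(125,255,255))
E
python3 - <<'E'
from h import *
g=shot('top')
print(cupfit(g,*YL,.6157,-.0171,.106)); print(cupfit(g,*YL,.4441,-.0739,.106)); print(cupfit(g,*BL,.599,.204,.074))
f=shot('scene'); crop(f,385,250,65,'s11.png',5); crop(g,407,283,65,'t11.png',5)
E
```

```text
(array([ 0.61741135, -0.01331233]), np.float64(56.0), 589)
(array([ 0.44477694, -0.06975513]), np.float64(82.0), 603)
(array([0.59780844, 0.20501598]), np.float64(39.0), 625)
```

View pics/s11.png

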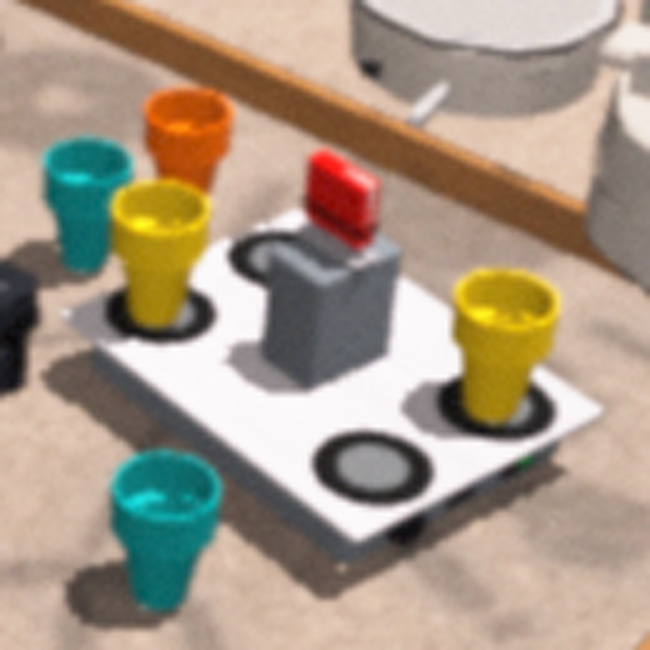

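View pics/t11.png

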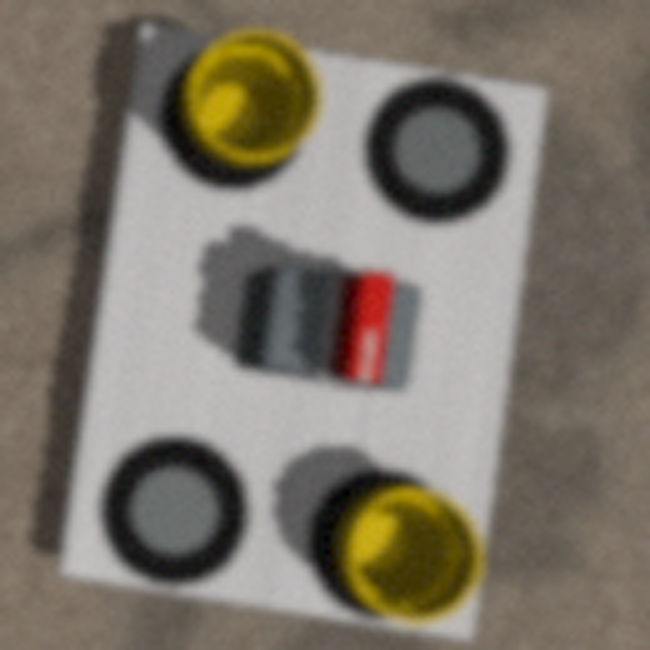

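```bash
python3 - <<'E'
from h import *
g=shot('top')
for p in [(342+256/5,218+97/5),(342+412/5,218+552/5)]: print(ray(g,*p,.106))
hsv=cv2.cvtColor(g['frame'],cv2.COLOR_RGB2HSV); m=cv2.inRange(hsv,(20,90,40),(36,255,255))
for c in cv2.findContours(m,cv2.RETR_EXTERNAL,cv2.CHAIN_APPROX_NONE)[0]:
    if cv2.contourArea(c)>200:
        (u,v),r=cv2.minEnclosingCircle(c); print(u,v,r,ray(g,u,v,.106),'exp r',25e-3*g['fx']/.837)
m=cv2.inRange(hsv,*BL)
for c in cv2.findContours(m,cv2.RETR_EXTERNAL,cv2.CHAIN_APPROX_NONE)[0]:
    if cv2.contourArea(c)>200:
        (u,v),r=cv2.minEnclosingCircle(c); print(u,v,r,ray(g,u,v,.074))
E
```

```text
[ 0.61598258 -0.01519651  0.106     ]
[ 0.44570564 -0.069087    0.106     ]
423.9166564941406 328.0 15.215462684631348 [ 0.4464517  -0.06820823  0.106     ] exp r 13.397925790608042
391.5 237.0 14.705541610717773 [ 0.61676972 -0.01200284  0.106     ] exp r 13.397925790608042
371.5 2.0 46.5430908203125 [1.08140303 0.01610041 0.106     ] exp r 13.397925790608042
277.70184326171875 250.1238555908203 14.309057235717773 [0.59672544 0.20434406 0.074     ]
```

```bash
python3 - <<'E'
from h import *
go(.6165,-.0145,.2,-99.4)
E
```

```text
t 17.73 pos [0.4536 0.3847 0.1911] psi -87.0 tilt 0.06 d [ 407.1 -141.9   -8.8] turnz 12.4 (alt -167.6) then d [ 367.2 -225.9   -8.9] q6 2.09 gap 0.087 F [-0.7  0.2  0.8]
```

>>> step_arm(
  commands=[
    {"delta_pos": [0, 0, -9], "turn": [0, 0, 6.2]},
    {"delta_pos": [0, 0, 0], "turn": [0, 0, 6.2]},
    {"delta_pos": [20.4, -12.5, 0], "turn": [0, 0, 0]},
    {"delta_pos": [40.8, -25.1, 0], "turn": [0, 0, 0]},
    {"delta_pos": [40.8, -25.1, 0], "turn": [0, 0, 0]},
    {"delta_pos": [40.8, -25.1, 0], "turn": [0, 0, 0]},
    {"delta_pos": [40.8, -25.1, 0], "turn": [0, 0, 0]},
    {"delta_pos": [40.8, -25.1, 0], "turn": [0, 0, 0]},
    {"delta_pos": [40.8, -25.1, 0], "turn": [0, 0, 0]},
    {"delta_pos": [40.8, -25.1, 0], "turn": [0, 0, 0]},
    {"delta_pos": [40.8, -25.1, 0], "turn": [0, 0, 0]},
    {"delta_pos": [20.4, -12.5, 0], "turn": [0, 0, 0]},
    {"delta_pos": [0, 0, 30], "turn": [0, 0, 0]},
    {"delta_pos": [0, 0, 20], "turn": [0, 0, 0]},
    {"delta_pos": [0, 0, 0], "turn": [0, 0, 0]},
    {"delta_pos": [0, 0, 0], "turn": [0, 0, 0]},
  ],
)

```text
t: 19.73
ee_pos: [0.6168, -0.0138, 0.1514]
ee_rot: [-2.033, 2.395, -0.001]
wrist_force: [0.6, 0.0, 0.6]
finger_gap: 0.0869
```

```bash
python3 - <<'E'
from h import *
go(.6165,-.0145,.085,-99.4)
f=shot('scene'); crop(f,375,230,65,'s12.png',6)
E
```

```text
t 19.73 pos [ 0.6168 -0.0138  0.1514] psi -99.4 tilt 0.04 d [ 0.8  0.2 66.4] turnz 0.0 (alt -180.0) then d [ 0.8  0.2 66.4] q6 1.58 gap 0.087 F [0.6 0.  0.6]
```

View pics/s12.png

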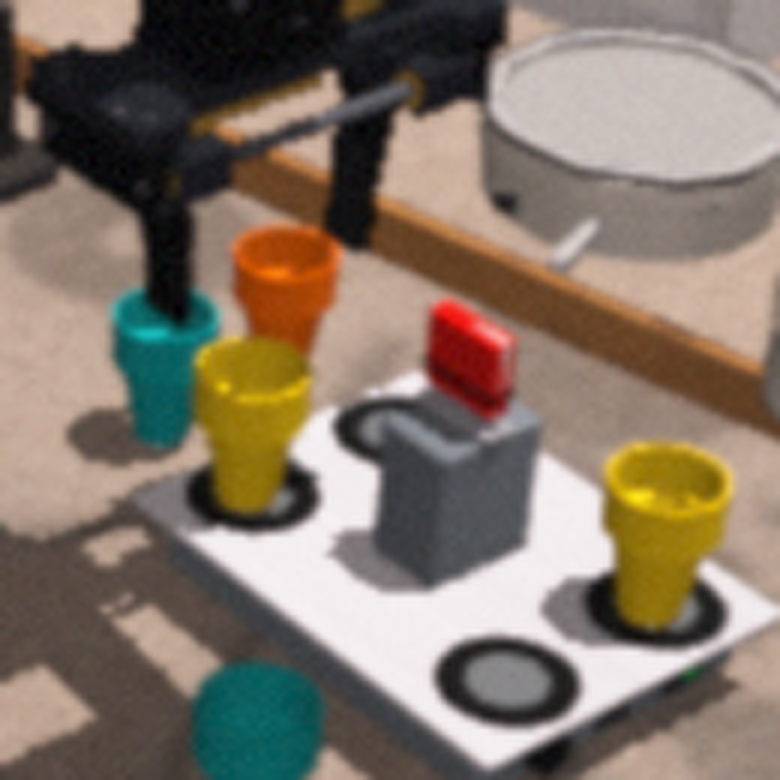

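>>> step_arm(
  commands=[
    {"delta_pos": [0.5, 0, 20], "turn": [0, 0, 0]},
    {"delta_pos": [0, 0, 20], "turn": [0, 0, 0]},
    {"delta_pos": [0, 0, 15], "turn": [0, 0, 0]},
    {"delta_pos": [0, 0, 10], "turn": [0, 0, 0]},
    {"delta_pos": [0, 0, 0], "turn": [0, 0, 0]},
    {"delta_pos": [0, 0, 0], "turn": [0, 0, 0]},
  ],
)

```text
t: 20.52
ee_pos: [0.6169, -0.015, 0.0863]
ee_rot: [-2.031, 2.396, -0.001]
wrist_force: [0.2, -0.9, 0.4]
finger_gap: 0.087
```

>>> step_arm(
  commands=[
    {"delta_pos": [0, 0, 0], "turn": [0, 0, 0]},
    {"delta_pos": [0, 0, 0], "turn": [0, 0, 0]},
    {"delta_pos": [0, 0, 0], "turn": [0, 0, 0]},
    {"delta_pos": [0, 0, 0], "turn": [0, 0, 0]},
  ],
  claw=-1,
  grip_force=10,
)

```text
t: 21.02
ee_pos: [0.6164, -0.0149, 0.0859]
ee_rot: [-2.032, 2.396, -0.0]
wrist_force: [0.1, 0.8, -0.4]
finger_gap: 0.0548
```

```bash
python3 - <<'E'
from h import *
go(.6165,-.0145,.085,-99.4)
f=shot('scene'); crop(f,365,230,50,'s13.png',7)
g=shot('top'); crop(g,395,240,40,'t13.png',8)
E
```

```text
t 21.02 pos [ 0.6164 -0.0149  0.0859] psi -99.4 tilt 0.01 d [-0.4  0.   0.9] turnz -0.0 (alt 180.0) then d [-0.4  0.   0.9] q6 1.58 gap 0.055 F [ 0.1  0.8 -0.4]
```

View pics/s13.png

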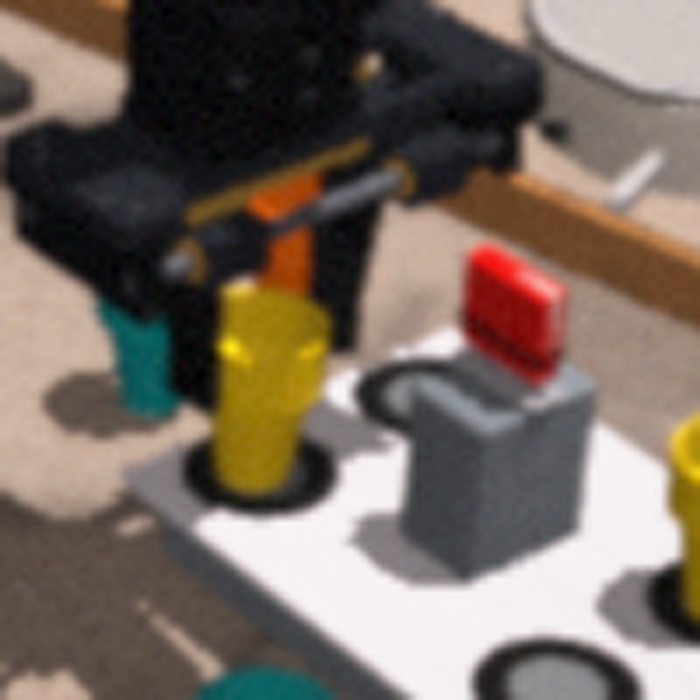

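>>> step_arm(
  commands=[
    {"delta_pos": [0, 0, 0], "turn": [0, 0, 0]},
    {"delta_pos": [0, 0, 0], "turn": [0, 0, 0]},
    {"delta_pos": [0, 0, 0], "turn": [0, 0, 0]},
  ],
  claw=-1,
  grip_force=12,
)

```text
t: 21.5
ee_pos: [0.6165, -0.0149, 0.0858]
ee_rot: [-2.032, 2.396, -0.0]
wrist_force: [0.5, 0.4, 0.7]
finger_gap: 0.0503
```

```bash
python3 - <<'E'
from h import *
go(.6165,-.0145,.085,-99.4)
E
```

```text
t 21.50 pos [ 0.6165 -0.0149  0.0858] psi -99.4 tilt 0.00 d [-0.4  0.   0.8] turnz -0.0 (alt 180.0) then d [-0.4  0.   0.8] q6 1.58 gap 0.050 F [0.5 0.4 0.7]
```

>>> step_arm(
  commands=[
    {"delta_pos": [0, 0, -10], "turn": [0, 0, 0]},
    {"delta_pos": [0, 0, -30], "turn": [0, 0, 0]},
    {"delta_pos": [0, 0, -40], "turn": [0, 0, 0]},
    {"delta_pos": [0, 0, -20], "turn": [0, 0, 0]},
    {"delta_pos": [0, 0, 0], "turn": [0, 0, 0]},
  ],
)

```text
t: 22.12
ee_pos: [0.6177, -0.015, 0.1879]
ee_rot: [-2.03, 2.394, -0.005]
wrist_force: [1.2, -0.1, -0.1]
finger_gap: 0.0499
```

```bash
python3 - <<'E'
from h import *
g=shot('top')
b=cupfit(g,*BL,.598,.205,.074); print(b)
go(.598,.205,.19,-99.4)
f=shot('scene')
for d in spot_point('scene','home_mid')[:3]: print(world(f,d['centre']))
crop(f,330,250,90,'s14.png',4)
E
```

```text
(array([0.59747192, 0.20497913]), np.float64(36.0), 619)
t 22.18 pos [ 0.6165 -0.0149  0.1858] psi -99.4 tilt 0.04 d [-213.9   54.2   -4.2] turnz -0.0 (alt 180.0) then d [-213.9   54.2   -4.2] q6 1.58 gap 0.050 F [-0.7 -0.2 -1.5]
[0.59689938 0.20435771 0.03635902]
```

View pics/s14.png

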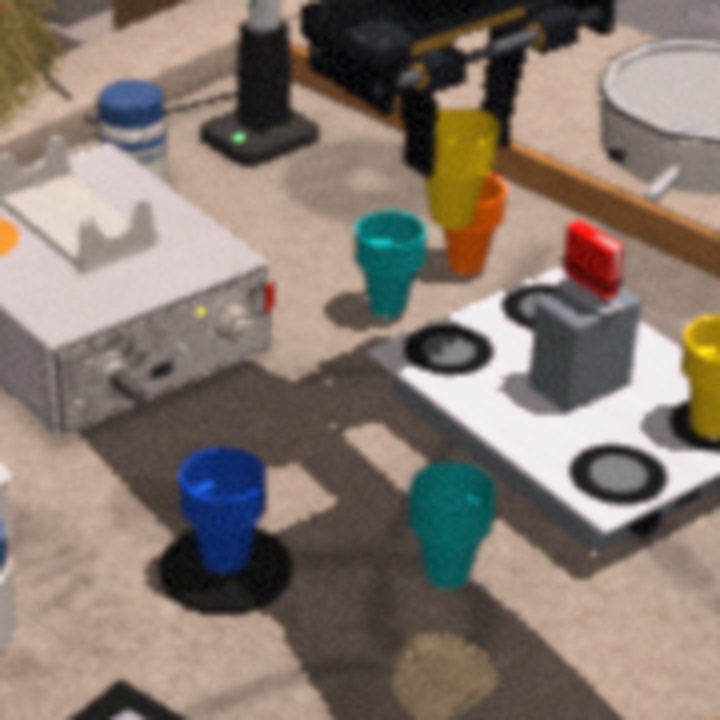

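>>> step_arm(
  commands=[
    {"delta_pos": [-20, 5, -4], "turn": [0, 0, 0]},
    {"delta_pos": [-35, 9, 0], "turn": [0, 0, 0]},
    {"delta_pos": [-45, 11.2, 0], "turn": [0, 0, 0]},
    {"delta_pos": [-45, 11.2, 0], "turn": [0, 0, 0]},
    {"delta_pos": [-40, 10, 0], "turn": [0, 0, 0]},
    {"delta_pos": [-28.5, 8, 0], "turn": [0, 0, 0]},
    {"delta_pos": [0, 0, 20], "turn": [0, 0, 0]},
    {"delta_pos": [0, 0, 15], "turn": [0, 0, 0]},
    {"delta_pos": [0, 0, 0], "turn": [0, 0, 0]},
    {"delta_pos": [0, 0, 0], "turn": [0, 0, 0]},
  ],
)

```text
t: 23.52
ee_pos: [0.5978, 0.2038, 0.1546]
ee_rot: [2.03, -2.397, -0.0]
wrist_force: [-0.1, 0.3, 0.4]
finger_gap: 0.0496
```

```bash
python3 - <<'E'
from h import *
go(.5975,.2045,.1,-99.4)
f=shot('scene'); crop(f,297,260,60,'s15.png',6)
g=shot('top'); crop(g,280,250,60,'t15.png',6)
# predicted cup axis in image: TCP xy, foot at tcp-.046, blue rim
p=np.array(state()['ee_pos'])
print('foot px',proj(f,p-[0,0,.046]),'rim px',proj(f,p+[0,0,.02]), 'blue rim',proj(f,[.5975,.2045,.074]))
E
```

```text
t 23.52 pos [0.5978 0.2038 0.1546] psi -99.5 tilt 0.02 d [-0.7  0.4 54.6] turnz -0.1 (alt 179.9) then d [-0.7  0.4 54.6] q6 1.94 gap 0.050 F [-0.1  0.3  0.4]
foot px [295.44464023 265.03827933] rim px [294.81945919 240.83590067] blue rim [295.88289046 277.63782149]
```

View pics/s15.png

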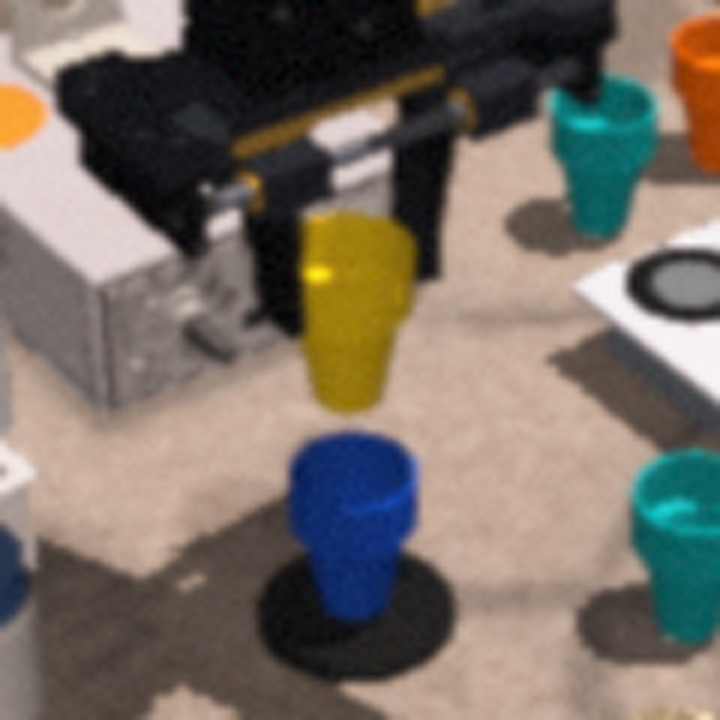

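View pics/t15.png

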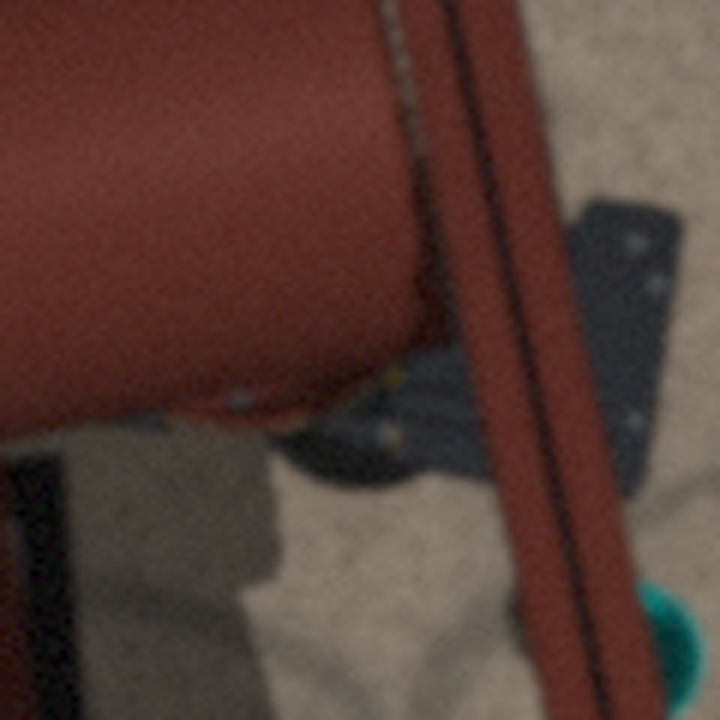

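>>> step_arm(
  commands=[
    {"delta_pos": [-0.5, 0, 20], "turn": [0, 0, 0]},
    {"delta_pos": [0, 0, 15], "turn": [0, 0, 0]},
    {"delta_pos": [0, 0, 15], "turn": [0, 0, 0]},
    {"delta_pos": [0, 0, 10], "turn": [0, 0, 0]},
    {"delta_pos": [0, 0, 8], "turn": [0, 0, 0]},
    {"delta_pos": [0, 0, 4], "turn": [0, 0, 0]},
    {"delta_pos": [0, 0, 0], "turn": [0, 0, 0]},
  ],
)

```text
t: 24.5
ee_pos: [0.5978, 0.2052, 0.0827]
ee_rot: [2.032, -2.396, -0.0]
wrist_force: [0.9, 0.3, -0.7]
finger_gap: 0.05
```

```bash
python3 - <<'E'
from h import *
go(.5975,.2045,.078,-99.4)
f=shot('scene'); crop(f,297,270,40,'s16.png',8)
E
```

```text
t 24.50 pos [0.5978 0.2052 0.0827] psi -99.4 tilt 0.00 d [0.7 0.1 4.7] turnz -0.0 (alt 180.0) then d [0.7 0.1 4.7] q6 1.94 gap 0.050 F [ 0.9  0.3 -0.7]
```

View pics/s16.png

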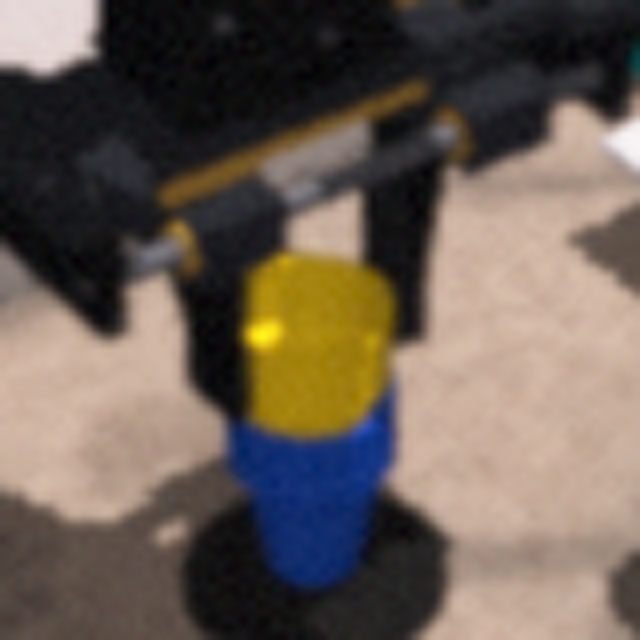

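Going in freely; finish seating.

>>> step_arm(
  commands=[
    {"delta_pos": [0.5, 0, 2], "turn": [0, 0, 0]},
    {"delta_pos": [0, 0, 2], "turn": [0, 0, 0]},
    {"delta_pos": [0, 0, 1], "turn": [0, 0, 0]},
    {"delta_pos": [0, 0, 0], "turn": [0, 0, 0]},
  ],
)

```text
t: 25.05
ee_pos: [0.5977, 0.2047, 0.0779]
ee_rot: [-2.032, 2.396, -0.0]
wrist_force: [-0.7, -0.2, 1.9]
finger_gap: 0.0501
```

```bash
python3 - <<'E'
from h import *
go(.5975,.2045,.078,-99.4)
E
```

```text
t 25.05 pos [0.5977 0.2047 0.0779] psi -99.4 tilt 0.00 d [ 0.2  0.1 -0.1] turnz -0.0 (alt 180.0) then d [ 0.2  0.1 -0.1] q6 1.94 gap 0.050 F [-0.7 -0.2  1.9]
```

>>> step_arm(
  commands=[
    {"delta_pos": [0, 0, 0.5], "turn": [0, 0, 0]},
    {"delta_pos": [0, 0, 0], "turn": [0, 0, 0]},
  ],
)

```text
t: 25.3
ee_pos: [0.5977, 0.2047, 0.0778]
ee_rot: [-2.032, 2.396, -0.0]
wrist_force: [-2.5, -0.5, 4.5]
finger_gap: 0.0503
```

>>> step_arm(
  commands=[
    {"delta_pos": [0, 0, 0], "turn": [0, 0, 0]},
    {"delta_pos": [0, 0, 0], "turn": [0, 0, 0]},
    {"delta_pos": [0, 0, 0], "turn": [0, 0, 0]},
    {"delta_pos": [0, 0, 0], "turn": [0, 0, 0]},
    {"delta_pos": [0, 0, -30], "turn": [0, 0, 0]},
    {"delta_pos": [0, 0, -40], "turn": [0, 0, 0]},
    {"delta_pos": [0, 0, -40], "turn": [0, 0, 0]},
    {"delta_pos": [0, 0, -10], "turn": [0, 0, 0]},
    {"delta_pos": [0, 0, 0], "turn": [0, 0, 0]},
  ],
  claw=1,
)

```text
t: 26.42
ee_pos: [0.5979, 0.2047, 0.1975]
ee_rot: [-2.031, 2.395, -0.001]
wrist_force: [0.2, -0.3, -0.4]
finger_gap: 0.0869
```

```bash
python3 - <<'E'
from h import *
go(.4453,-.0695,.2,-99.4)
f=shot('scene'); crop(f,297,270,40,'s17.png',8)
E
```

```text
t 26.43 pos [0.5979 0.2047 0.1975] psi -99.4 tilt 0.06 d [295.5 105.7  -2.7] turnz -0.0 (alt 180.0) then d [295.5 105.8  -2.5] q6 1.94 gap 0.087 F [ 0.2 -0.3 -0.4]
```

View pics/s17.png

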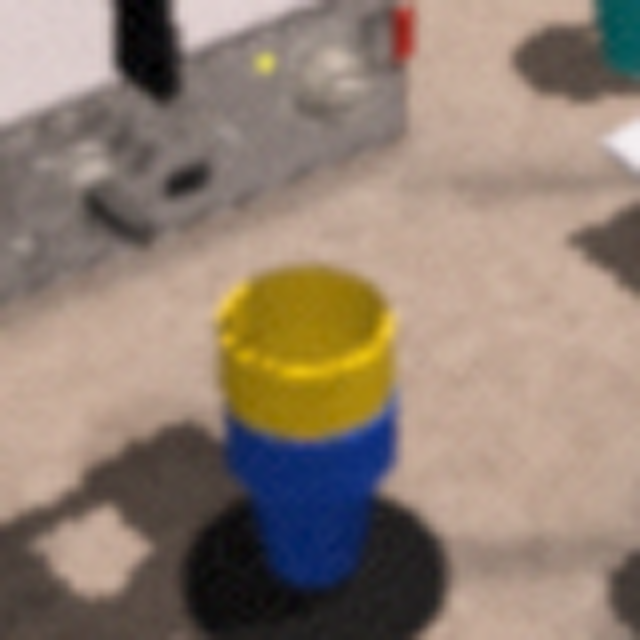

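>>> step_arm(
  commands=[
    {"delta_pos": [20, 7, 0], "turn": [0, 0, 0]},
    {"delta_pos": [42, 15, 0], "turn": [0, 0, 0]},
    {"delta_pos": [42, 15, 0], "turn": [0, 0, 0]},
    {"delta_pos": [42, 15, 0], "turn": [0, 0, 0]},
    {"delta_pos": [42, 15, 0], "turn": [0, 0, 0]},
    {"delta_pos": [42, 15, 0], "turn": [0, 0, 0]},
    {"delta_pos": [42, 15, 0], "turn": [0, 0, 0]},
    {"delta_pos": [23.5, 8.7, 0], "turn": [0, 0, 0]},
    {"delta_pos": [0, 0, 30], "turn": [0, 0, 0]},
    {"delta_pos": [0, 0, 20], "turn": [0, 0, 0]},
    {"delta_pos": [0, 0, 0], "turn": [0, 0, 0]},
    {"delta_pos": [0, 0, 0], "turn": [0, 0, 0]},
  ],
)

```text
t: 27.98
ee_pos: [0.4449, -0.0694, 0.147]
ee_rot: [2.032, -2.396, -0.001]
wrist_force: [0.0, 0.7, 0.8]
finger_gap: 0.0868
```

```bash
python3 - <<'E'
from h import *
go(.4453,-.0695,.086,-99.4)
f=shot('scene'); crop(f,415,240,60,'s18.png',6)
E
```

```text
t 27.98 pos [ 0.4449 -0.0694  0.147 ] psi -99.4 tilt 0.06 d [ 0.  -0.5 61. ] turnz 0.0 (alt -180.0) then d [ 0.  -0.5 61. ] q6 1.40 gap 0.087 F [0.  0.7 0.8]
```

View pics/s18.png

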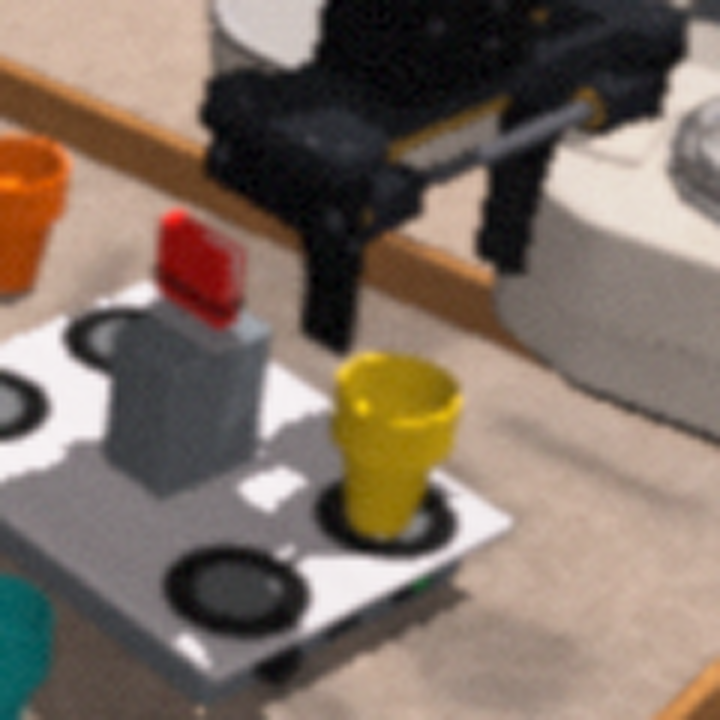

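>>> step_arm(
  commands=[
    {"delta_pos": [0, -0.5, 20], "turn": [0, 0, 0]},
    {"delta_pos": [0, 0, 20], "turn": [0, 0, 0]},
    {"delta_pos": [0, 0, 15], "turn": [0, 0, 0]},
    {"delta_pos": [0, 0, 6], "turn": [0, 0, 0]},
    {"delta_pos": [0, 0, 0], "turn": [0, 0, 0]},
    {"delta_pos": [0, 0, 0], "turn": [0, 0, 0]},
  ],
)

```text
t: 28.78
ee_pos: [0.4461, -0.0699, 0.087]
ee_rot: [-2.031, 2.396, -0.002]
wrist_force: [-0.5, 0.4, -0.2]
finger_gap: 0.0871
```

>>> step_arm(
  commands=[
    {"delta_pos": [0, 0, 0], "turn": [0, 0, 0]},
    {"delta_pos": [0, 0, 0], "turn": [0, 0, 0]},
    {"delta_pos": [0, 0, 0], "turn": [0, 0, 0]},
    {"delta_pos": [0, 0, 0], "turn": [0, 0, 0]},
    {"delta_pos": [0, 0, 0], "turn": [0, 0, 0]},
    {"delta_pos": [0, 0, 0], "turn": [0, 0, 0]},
    {"delta_pos": [0, 0, 0], "turn": [0, 0, 0]},
    {"delta_pos": [0, 0, 0], "turn": [0, 0, 0]},
  ],
  claw=-1,
  grip_force=12,
)

```text
t: 29.78
ee_pos: [0.4455, -0.0696, 0.0862]
ee_rot: [2.032, -2.396, -0.0]
wrist_force: [0.5, -0.0, -0.8]
finger_gap: 0.0506
```

```bash
python3 - <<'E'
from h import *
go(.4453,-.0695,.086,-99.4)
E
```

```text
t 29.77 pos [ 0.4455 -0.0696  0.0862] psi -99.4 tilt 0.00 d [-0.1  0.2  0.2] turnz -0.0 (alt 180.0) then d [-0.1  0.2  0.2] q6 1.40 gap 0.051 F [ 0.5 -0.  -0.8]
```

>>> step_arm(
  commands=[
    {"delta_pos": [0, 0, -10], "turn": [0, 0, 0]},
    {"delta_pos": [0, 0, -30], "turn": [0, 0, 0]},
    {"delta_pos": [0, 0, -40], "turn": [0, 0, 0]},
    {"delta_pos": [0, 0, -35], "turn": [0, 0, 0]},
    {"delta_pos": [0, 0, 0], "turn": [0, 0, 0]},
    {"delta_pos": [0, 0, 0], "turn": [0, 0, 0]},
  ],
)

```text
t: 30.52
ee_pos: [0.4452, -0.0696, 0.2009]
ee_rot: [2.032, -2.396, -0.001]
wrist_force: [0.2, 0.4, -1.2]
finger_gap: 0.0499
```

```bash
python3 - <<'E'
from h import *
g=shot('top')
print(cupfit(g,*YL,.598,.205,.098))
go(.5977,.2047,.2,-99.4)
f=shot('scene','s19.png')
E
```

```text
(array([0.60021704, 0.20520361]), np.float64(42.0), 630)
t 30.57 pos [ 0.4448 -0.0694  0.2002] psi -99.4 tilt 0.11 d [-2.954e+02 -1.061e+02  1.000e-01] turnz -0.0 (alt 180.0) then d [-2.954e+02 -1.061e+02  2.000e-01] q6 1.40 gap 0.051 F [-0.6 -0.3 -0.8]
```

View pics/s19.png

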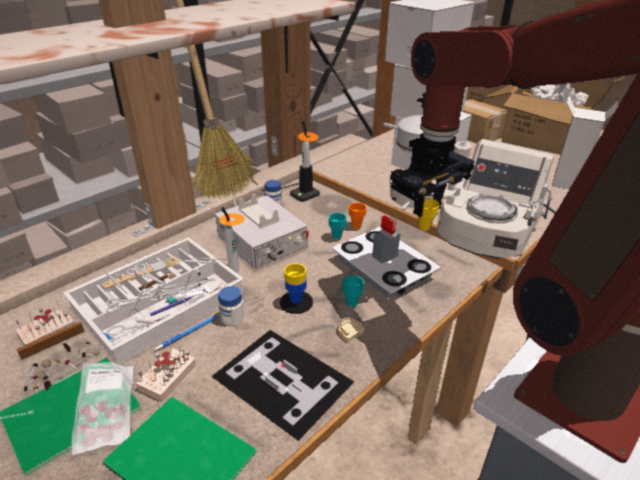

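>>> step_arm(
  commands=[
    {"delta_pos": [-20, -7, 0], "turn": [0, 0, 0]},
    {"delta_pos": [-40, -14.4, 0], "turn": [0, 0, 0]},
    {"delta_pos": [-45, -16.2, 0], "turn": [0, 0, 0]},
    {"delta_pos": [-45, -16.2, 0], "turn": [0, 0, 0]},
    {"delta_pos": [-45, -16.2, 0], "turn": [0, 0, 0]},
    {"delta_pos": [-45, -16.2, 0], "turn": [0, 0, 0]},
    {"delta_pos": [-35, -12.6, 0], "turn": [0, 0, 0]},
    {"delta_pos": [-20, -7.4, 0], "turn": [0, 0, 0]},
    {"delta_pos": [0, 0, 15], "turn": [0, 0, 0]},
    {"delta_pos": [0, 0, 0], "turn": [0, 0, 0]},
    {"delta_pos": [0, 0, 0], "turn": [0, 0, 0]},
  ],
)

```text
t: 32.0
ee_pos: [0.5978, 0.203, 0.1854]
ee_rot: [2.029, -2.396, -0.001]
wrist_force: [0.0, -0.8, -0.4]
finger_gap: 0.0504
```

```bash
python3 - <<'E'
from h import *
go(.598,.2048,.102,-99.4)
f=shot('scene'); crop(f,297,250,60,'s20.png',6)
p=np.array(state()['ee_pos'])
print('foot px',proj(f,p-[0,0,.046]),'stack rim',proj(f,[.598,.2048,.098]))
E
```

```text
t 32.00 pos [0.5978 0.203  0.1854] psi -99.5 tilt 0.10 d [-1.9 -0.  83.4] turnz -0.1 (alt 179.9) then d [-1.8  0.1 83.4] q6 1.94 gap 0.050 F [ 0.  -0.8 -0.4]
foot px [295.50124225 253.84330072] stack rim [295.42088098 269.29793985]
```

View pics/s20.png

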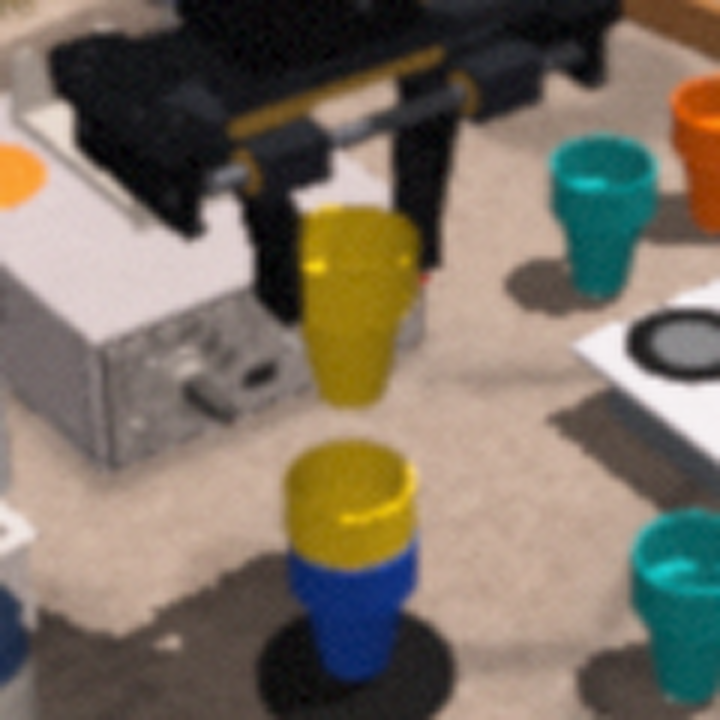

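>>> step_arm(
  commands=[
    {"delta_pos": [-1, 0, 20], "turn": [0, 0, 0]},
    {"delta_pos": [0, 0, 20], "turn": [0, 0, 0]},
    {"delta_pos": [0, 0, 15], "turn": [0, 0, 0]},
    {"delta_pos": [0, 0, 12], "turn": [0, 0, 0]},
    {"delta_pos": [0, 0, 8], "turn": [0, 0, 0]},
    {"delta_pos": [0, 0, 4], "turn": [0, 0, 0]},
    {"delta_pos": [0, 0, 0], "turn": [0, 0, 0]},
  ],
)

```text
t: 32.92
ee_pos: [0.5988, 0.205, 0.1073]
ee_rot: [-2.032, 2.396, -0.0]
wrist_force: [0.4, 0.2, -0.5]
finger_gap: 0.05
```

```bash
python3 - <<'E'
from h import *
go(.598,.2048,.102,-99.4)
E
```

```text
t 32.92 pos [0.5988 0.205  0.1073] psi -99.4 tilt 0.01 d [0.4 0.8 5.3] turnz -0.0 (alt 180.0) then d [0.4 0.8 5.3] q6 1.94 gap 0.050 F [ 0.4  0.2 -0.5]
```

>>> step_arm(
  commands=[
    {"delta_pos": [0.3, 0.3, 2], "turn": [0, 0, 0]},
    {"delta_pos": [0, 0, 2], "turn": [0, 0, 0]},
    {"delta_pos": [0, 0, 1.5], "turn": [0, 0, 0]},
    {"delta_pos": [0, 0, 0.5], "turn": [0, 0, 0]},
    {"delta_pos": [0, 0, 0], "turn": [0, 0, 0]},
  ],
)

```text
t: 33.55
ee_pos: [0.5986, 0.2048, 0.1022]
ee_rot: [-2.032, 2.396, -0.001]
wrist_force: [-2.2, -1.0, 5.3]
finger_gap: 0.0503
```

```bash
python3 - <<'E'
from h import *
go(.598,.2048,.102,-99.4)
E
```

```text
t 33.55 pos [0.5986 0.2048 0.1022] psi -99.4 tilt 0.03 d [0.1 0.6 0.2] turnz -0.0 (alt 180.0) then d [0.1 0.6 0.2] q6 1.94 gap 0.050 F [-2.2 -1.   5.3]
```

Seated (5 N contact). Release and check.

>>> step_arm(
  commands=[
    {"delta_pos": [0, 0, 0], "turn": [0, 0, 0]},
    {"delta_pos": [0, 0, 0], "turn": [0, 0, 0]},
    {"delta_pos": [0, 0, 0], "turn": [0, 0, 0]},
    {"delta_pos": [0, 0, 0], "turn": [0, 0, 0]},
    {"delta_pos": [0, 0, -30], "turn": [0, 0, 0]},
    {"delta_pos": [0, 0, -40], "turn": [0, 0, 0]},
    {"delta_pos": [0, 0, -30], "turn": [0, 0, 0]},
    {"delta_pos": [0, 0, 0], "turn": [0, 0, 0]},
  ],
  claw=1,
)

```text
t: 34.55
ee_pos: [0.6004, 0.2052, 0.2048]
ee_rot: [-2.028, 2.392, -0.005]
wrist_force: [-0.7, 0.5, 0.2]
finger_gap: 0.0871
```

```bash
python3 - <<'E'
from h import *
go(.4538,.3849,.2,-87)
f=shot('scene'); crop(f,297,265,40,'s21.png',8); crop(f,283,378,70,'s21b.png',6)
print(proj(f,[.598,.2048,.122]))
E
```

```text
t 34.55 pos [0.6004 0.2052 0.2048] psi -99.4 tilt 0.37 d [-153.3  174.     4.1] turnz -12.4 (alt 167.6) then d [-187.1  137.     4.8] q6 1.94 gap 0.087 F [-0.7  0.5  0.2]
[295.19941933 260.78897013]
```

View pics/s21.png

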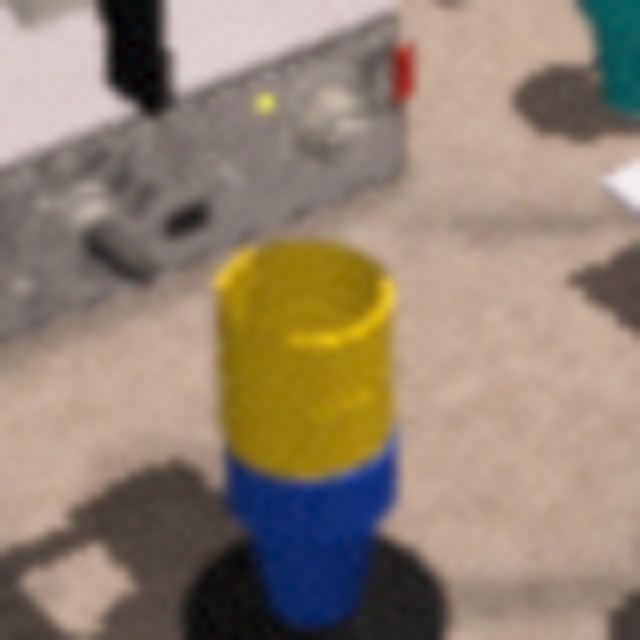

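View pics/s21b.png

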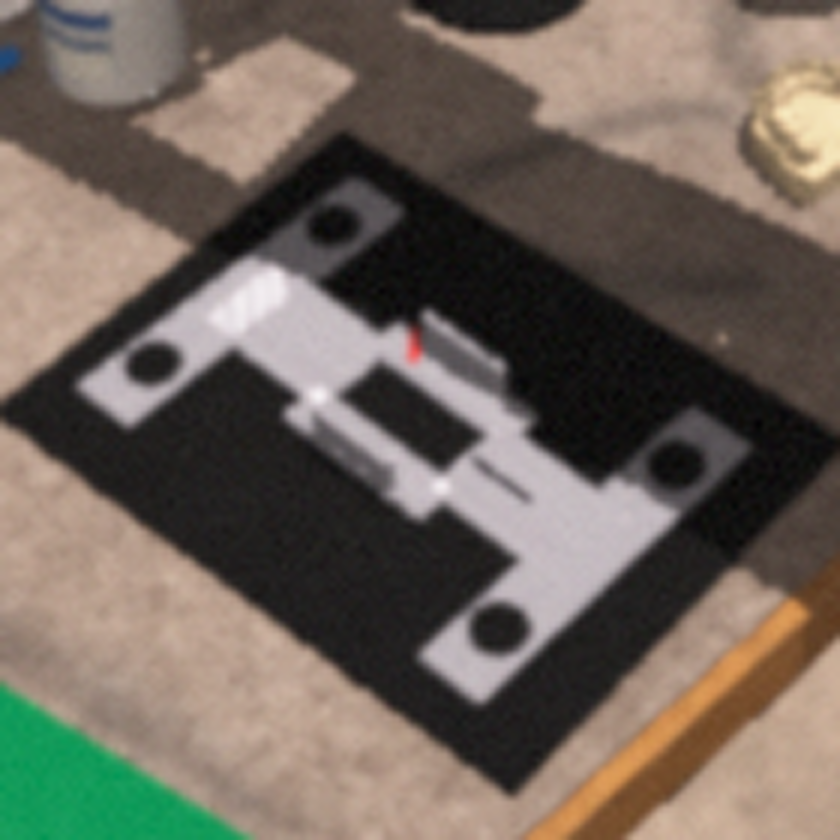

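>>> step_arm(
  commands=[
    {"delta_pos": [0, 0, 0], "turn": [0, 0, -6.2]},
    {"delta_pos": [0, 0, 0], "turn": [0, 0, -6.2]},
    {"delta_pos": [-20, 15, 0], "turn": [0, 0, 0]},
    {"delta_pos": [-40, 29, 0], "turn": [0, 0, 0]},
    {"delta_pos": [-40, 29, 0], "turn": [0, 0, 0]},
    {"delta_pos": [-40, 29, 0], "turn": [0, 0, 0]},
    {"delta_pos": [-30, 22, 0], "turn": [0, 0, 0]},
    {"delta_pos": [-16, 12, 0], "turn": [0, 0, 0]},
    {"delta_pos": [0, 0, 40], "turn": [0, 0, 0]},
    {"delta_pos": [0, 0, 40], "turn": [0, 0, 0]},
    {"delta_pos": [0, 0, 40], "turn": [0, 0, 0]},
    {"delta_pos": [0, 0, 20], "turn": [0, 0, 0]},
    {"delta_pos": [0, 0, 0], "turn": [0, 0, 0]},
    {"delta_pos": [0, 0, 0], "turn": [0, 0, 0]},
  ],
)

```text
t: 36.35
ee_pos: [0.454, 0.384, 0.0629]
ee_rot: [-2.276, 2.161, -0.001]
wrist_force: [0.8, -0.3, -0.1]
finger_gap: 0.0868
```

```bash
python3 - <<'E'
from h import *
go(.4538,.3849,.013,-87)
E
```

```text
t 36.35 pos [0.454  0.384  0.0629] psi -87.0 tilt 0.15 d [-0.8  0.3 49.9] turnz -0.0 (alt 180.0) then d [-0.9  0.2 49.9] q6 2.09 gap 0.087 F [ 0.8 -0.3 -0.1]
```

>>> step_arm(
  commands=[
    {"delta_pos": [-0.8, 0, 20], "turn": [0, 0, 0]},
    {"delta_pos": [0, 0, 15], "turn": [0, 0, 0]},
    {"delta_pos": [0, 0, 10], "turn": [0, 0, 0]},
    {"delta_pos": [0, 0, 4.5], "turn": [0, 0, 0]},
    {"delta_pos": [0, 0, 0], "turn": [0, 0, 0]},
    {"delta_pos": [0, 0, 0], "turn": [0, 0, 0]},
  ],
)

```text
t: 37.1
ee_pos: [0.4532, 0.3845, 0.0122]
ee_rot: [-2.278, 2.162, -0.0]
wrist_force: [-0.5, 0.1, 0.3]
finger_gap: 0.0869
```

>>> step_arm(
  commands=[
    {"delta_pos": [0, 0, 0], "turn": [0, 0, 0]},
    {"delta_pos": [0, 0, 0], "turn": [0, 0, 0]},
    {"delta_pos": [0, 0, 0], "turn": [0, 0, 0]},
    {"delta_pos": [0, 0, 0], "turn": [0, 0, 0]},
    {"delta_pos": [0, 0, 0], "turn": [0, 0, 0]},
  ],
  claw=-1,
  grip_force=30,
)

```text
t: 37.72
ee_pos: [0.4528, 0.3842, 0.0118]
ee_rot: [-2.279, 2.163, 0.0]
wrist_force: [0.2, -0.8, 1.2]
finger_gap: 0.0557
```

```bash
python3 - <<'E'
from h import *
go(.4538,.3849,.013,-87)
E
```

```text
t 37.73 pos [0.4528 0.3842 0.0118] psi -87.0 tilt 0.00 d [-0.6 -1.  -1.2] turnz -0.0 (alt 180.0) then d [-0.6 -1.  -1.2] q6 2.09 gap 0.056 F [ 0.2 -0.8  1.2]
```

>>> step_arm(
  commands=[
    {"delta_pos": [0, 0, -10], "turn": [0, 0, 0]},
    {"delta_pos": [0, 0, -30], "turn": [0, 0, 0]},
    {"delta_pos": [0, 0, -45], "turn": [0, 0, 0]},
    {"delta_pos": [0, 0, -45], "turn": [0, 0, 0]},
    {"delta_pos": [0, 0, -45], "turn": [0, 0, 0]},
    {"delta_pos": [0, 0, -30], "turn": [0, 0, 0]},
    {"delta_pos": [0, 0, 0], "turn": [0, 0, 6.2]},
    {"delta_pos": [0, 0, 0], "turn": [0, 0, 6.2]},
    {"delta_pos": [0, 0, 0], "turn": [0, 0, 0]},
  ],
)

```text
t: 38.85
ee_pos: [0.4527, 0.3841, 0.2172]
ee_rot: [-2.033, 2.395, -0.0]
wrist_force: [-0.0, -0.2, -1.4]
finger_gap: 0.0555
```

```bash
python3 - <<'E'
from h import *
go(.5298,-.0455,.22,-99.4)
f=shot('scene','s22.png')
E
```

```text
t 38.85 pos [0.4527 0.3841 0.2172] psi -99.4 tilt 0.01 d [ 411.4 -145.9   -2.9] turnz 0.0 (alt -180.0) then d [ 411.2 -146.3   -2.8] q6 2.30 gap 0.056 F [-0.  -0.2 -1.4]
```

View pics/s22.png

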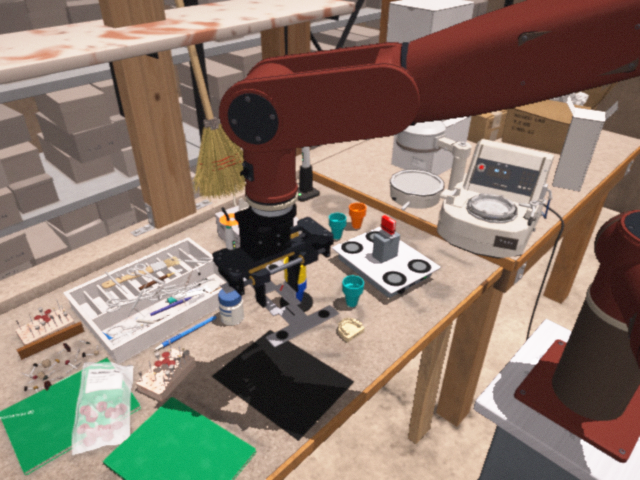

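>>> step_arm(
  commands=[
    {"delta_pos": [20, -7, -3], "turn": [0, 0, 0]},
    {"delta_pos": [35, -12.5, 0], "turn": [0, 0, 0]},
    {"delta_pos": [45, -16, 0], "turn": [0, 0, 0]},
    {"delta_pos": [45, -16, 0], "turn": [0, 0, 0]},
    {"delta_pos": [45, -16, 0], "turn": [0, 0, 0]},
    {"delta_pos": [45, -16, 0], "turn": [0, 0, 0]},
    {"delta_pos": [45, -16, 0], "turn": [0, 0, 0]},
    {"delta_pos": [45, -16, 0], "turn": [0, 0, 0]},
    {"delta_pos": [40, -14, 0], "turn": [0, 0, 0]},
    {"delta_pos": [30, -10, 0], "turn": [0, 0, 0]},
    {"delta_pos": [16, -6, 0], "turn": [0, 0, 0]},
    {"delta_pos": [0, 0, 20], "turn": [0, 0, 0]},
    {"delta_pos": [0, 0, 0], "turn": [0, 0, 0]},
    {"delta_pos": [0, 0, 0], "turn": [0, 0, 0]},
  ],
)

```text
t: 40.65
ee_pos: [0.5291, -0.0447, 0.2002]
ee_rot: [-2.033, 2.395, -0.0]
wrist_force: [0.0, -0.3, -1.0]
finger_gap: 0.0555
```

```bash
python3 - <<'E'
from h import *
go(.5298,-.0455,.1163,-99.4)
f=shot('scene'); crop(f,385,220,60,'s23.png',6)
g=shot('top'); crop(g,407,283,60,'t23.png',6)
p=np.array(state()['ee_pos'])
E
```

```text
t 40.65 pos [ 0.5291 -0.0447  0.2002] psi -99.4 tilt 0.01 d [ 0.7 -0.8 83.9] turnz 0.0 (alt -180.0) then d [ 0.7 -0.8 83.9] q6 1.50 gap 0.055 F [ 0.  -0.3 -1. ]
```

View pics/s23.png

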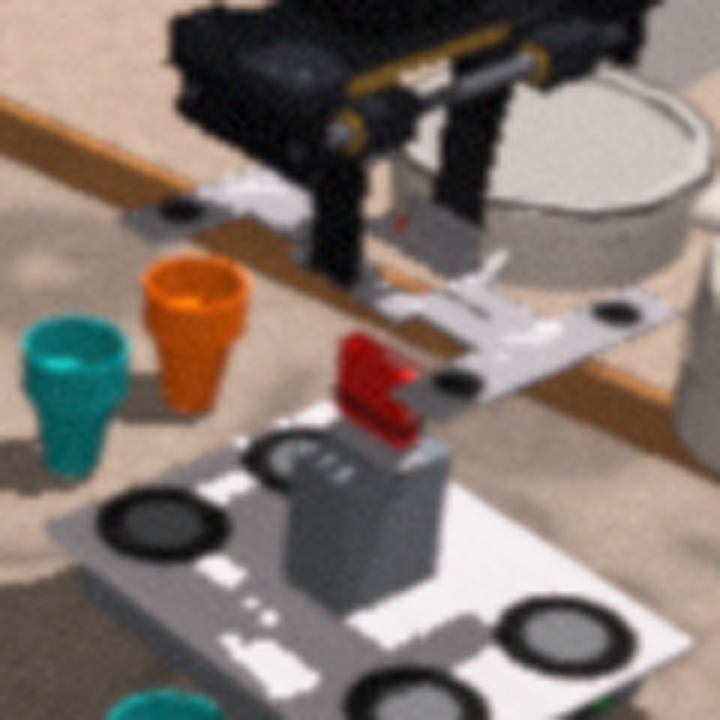

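View pics/t23.png

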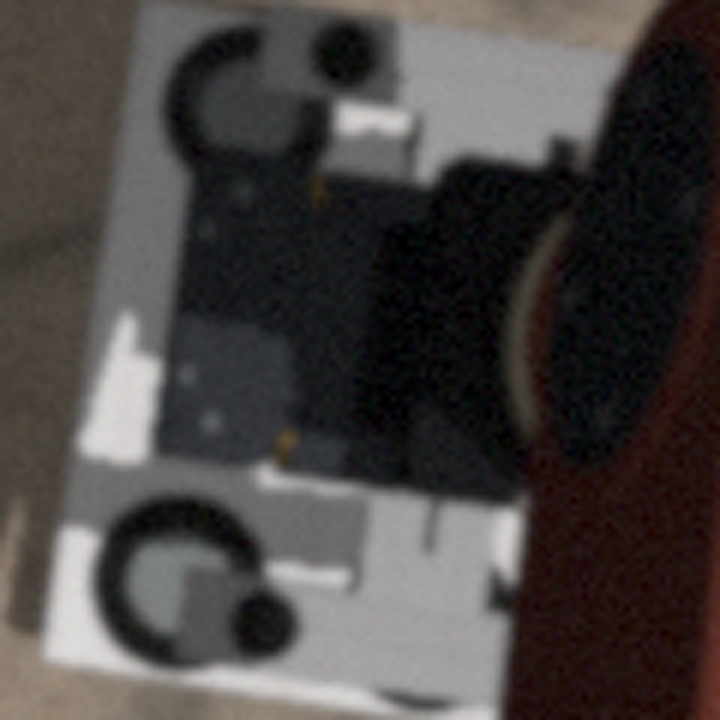

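```bash
python3 - <<'E'
from h import *
g=shot('top'); p=np.array(state()['ee_pos'])
a=ray(g,347+346/6,223+52/6,p[2]-.0048); b=ray(g,347+263/6,223+622/6,p[2]-.0048)
d=a-b; print(a,b,np.linalg.norm(d),np.arctan2(d[1],d[0]))
A=-.164;c=(a+b)/2; print(c[:2]-.042*np.array([-np.sin(A),np.cos(A)]), p)
E
```

```text
[ 0.61574567 -0.0180718   0.19582995] [0.45780239 0.00913627 0.19582995] 0.16026964266656887 -0.17059055649747612
[ 0.52991687 -0.04590422] [ 0.52960971 -0.04477665  0.20062995]
```

>>> step_arm(
  commands=[
    {"delta_pos": [0, 0, 20], "turn": [0, 0, 0]},
    {"delta_pos": [0, 0, 12], "turn": [0, 0, 0]},
    {"delta_pos": [0, 0, 10], "turn": [0, 0, 0]},
    {"delta_pos": [0, 0, 10], "turn": [0, 0, 0]},
    {"delta_pos": [0, 0, 10], "turn": [0, 0, 0]},
    {"delta_pos": [0, 0, 8], "turn": [0, 0, 0]},
    {"delta_pos": [0, 0, 4], "turn": [0, 0, 0]},
    {"delta_pos": [0, 0, 0], "turn": [0, 0, 0]},
  ],
)

```text
t: 41.8
ee_pos: [0.529, -0.045, 0.1255]
ee_rot: [2.032, -2.396, -0.001]
wrist_force: [0.2, -0.8, -1.1]
finger_gap: 0.0556
```

```bash
python3 - <<'E'
from h import *
go(.5298,-.0455,.1163,-99.4)
f=shot('scene'); crop(f,385,220,60,'s24.png',6)
E
```

```text
t 41.80 pos [ 0.529  -0.045   0.1255] psi -99.4 tilt 0.03 d [ 0.3 -0.8  9.2] turnz -0.0 (alt 180.0) then d [ 0.3 -0.8  9.2] q6 1.50 gap 0.056 F [ 0.2 -0.8 -1.1]
```

View pics/s24.png

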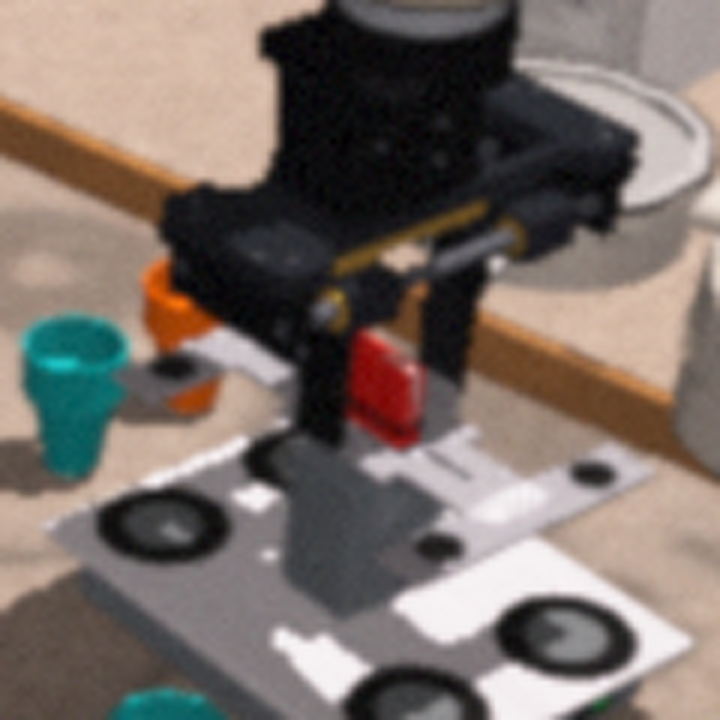

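Over the knob; lower the last 9 mm gently.

>>> step_arm(
  commands=[
    {"delta_pos": [0, -0.5, 3], "turn": [0, 0, 0]},
    {"delta_pos": [0, 0, 2.5], "turn": [0, 0, 0]},
    {"delta_pos": [0, 0, 2], "turn": [0, 0, 0]},
    {"delta_pos": [0, 0, 1.5], "turn": [0, 0, 0]},
    {"delta_pos": [0, 0, 0.5], "turn": [0, 0, 0]},
    {"delta_pos": [0, 0, 0], "turn": [0, 0, 0]},
  ],
)

```text
t: 42.6
ee_pos: [0.5297, -0.0452, 0.1163]
ee_rot: [-2.032, 2.396, -0.0]
wrist_force: [-0.1, 0.4, -0.4]
finger_gap: 0.0558
```

```bash
python3 - <<'E'
from h import *
go(.5298,-.0455,.1163,-99.4)
f=shot('scene'); crop(f,385,220,60,'s25.png',6)
E
```

```text
t 42.60 pos [ 0.5297 -0.0452  0.1163] psi -99.4 tilt 0.01 d [ 0.3 -0.1  0. ] turnz -0.0 (alt 180.0) then d [ 0.3 -0.1  0. ] q6 1.50 gap 0.056 F [-0.1  0.4 -0.4]
```

View pics/s25.png

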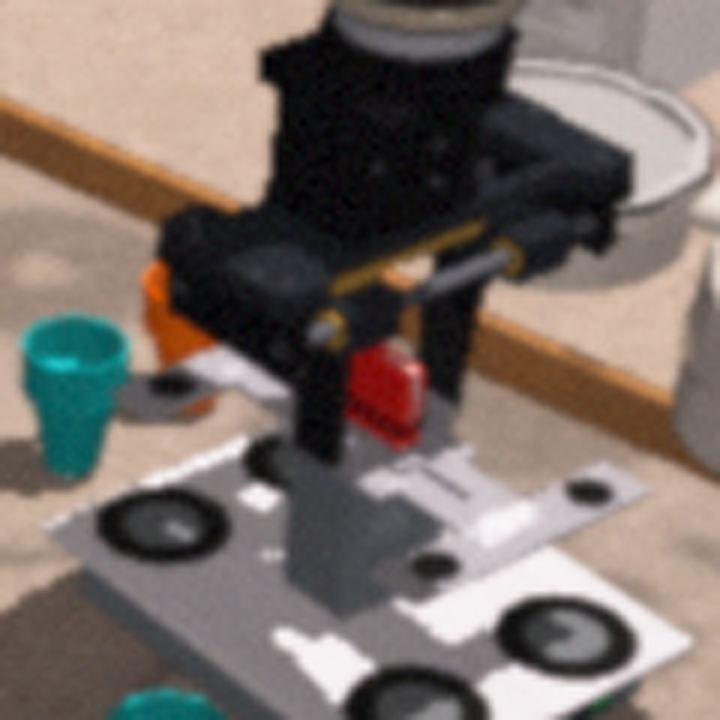

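>>> step_arm(
  commands=[
    {"delta_pos": [0, 0, 0.7], "turn": [0, 0, 0]},
    {"delta_pos": [0, 0, 0.5], "turn": [0, 0, 0]},
    {"delta_pos": [0, 0, 0], "turn": [0, 0, 0]},
  ],
)

```text
t: 43.02
ee_pos: [0.5298, -0.0452, 0.1163]
ee_rot: [-2.032, 2.396, -0.0]
wrist_force: [-5.3, 0.6, 8.9]
finger_gap: 0.0558
```

>>> step_arm(
  commands=[
    {"delta_pos": [0, 0, -0.7], "turn": [0, 0, 0]},
    {"delta_pos": [0, 0, 0], "turn": [0, 0, 0]},
    {"delta_pos": [0, 0, 0], "turn": [0, 0, 0]},
    {"delta_pos": [0, 0, 0], "turn": [0, 0, 0]},
    {"delta_pos": [0, 0, -20], "turn": [0, 0, 0]},
    {"delta_pos": [0, 0, -30], "turn": [0, 0, 0]},
    {"delta_pos": [0, 0, -30], "turn": [0, 0, 0]},
    {"delta_pos": [0, 0, 0], "turn": [0, 0, 0]},
  ],
  claw=1,
)

```text
t: 44.02
ee_pos: [0.5316, -0.0456, 0.1986]
ee_rot: [-2.03, 2.394, -0.007]
wrist_force: [0.1, 0.1, -1.2]
finger_gap: 0.0871
```

```bash
python3 - <<'E'
from h import *
go(.5298,-.0453,.135,-99.4)
f=shot('scene'); crop(f,385,250,65,'s26.png',5)
g=shot('top'); crop(g,407,283,60,'t26.png',6)
E
```

```text
t 44.02 pos [ 0.5316 -0.0456  0.1986] psi -99.4 tilt 0.32 d [-0.   2.1 63.5] turnz -0.0 (alt 180.0) then d [ 0.   1.8 63.6] q6 1.50 gap 0.087 F [ 0.1  0.1 -1.2]
```

View pics/s26.png

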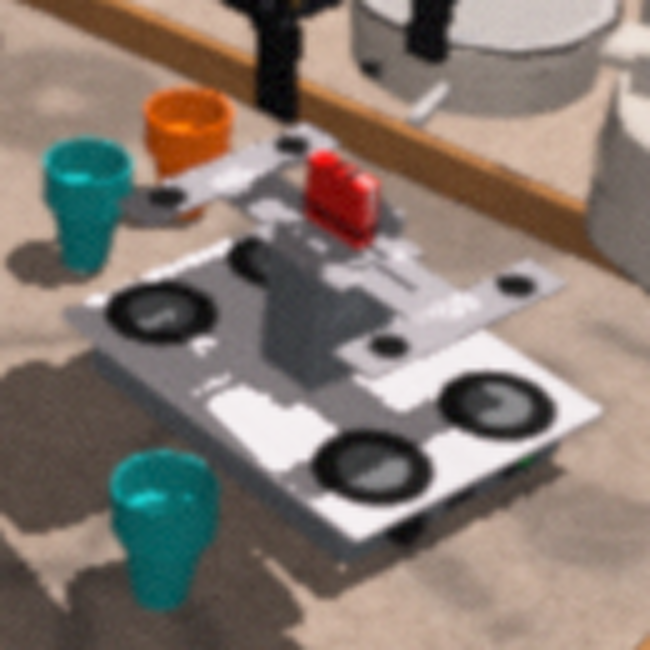

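View pics/t26.png

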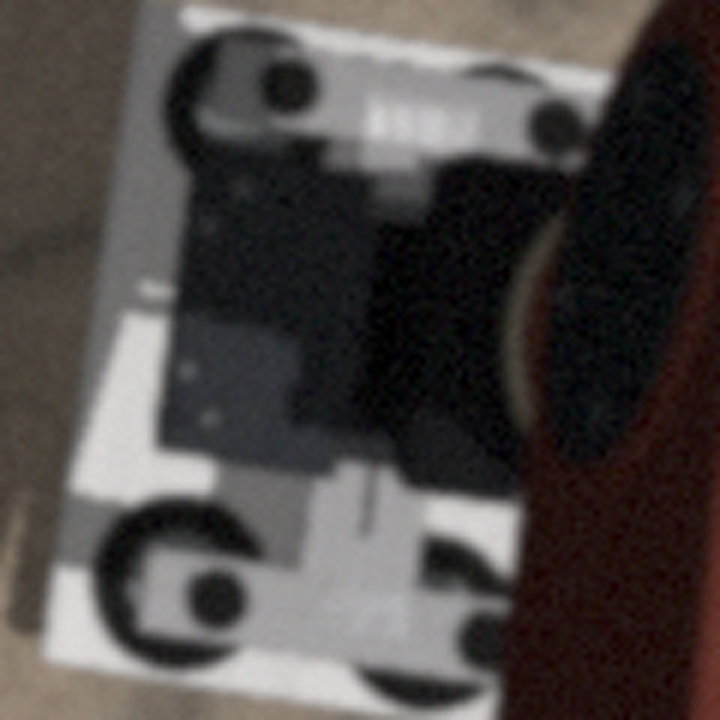

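>>> step_arm(
  commands=[
    {"delta_pos": [0, 0, 0], "turn": [0, 0, 0]},
    {"delta_pos": [0, 0, 0], "turn": [0, 0, 0]},
    {"delta_pos": [0, 0, 0], "turn": [0, 0, 0]},
    {"delta_pos": [0, 0, 0], "turn": [0, 0, 0]},
    {"delta_pos": [0, 0, 0], "turn": [0, 0, 0]},
  ],
  claw=-0.2,
)

```text
t: 44.75
ee_pos: [0.5297, -0.0452, 0.1957]
ee_rot: [2.032, -2.396, -0.0]
wrist_force: [0.5, -0.0, -0.4]
finger_gap: 0.0448
```

```bash
python3 - <<'E'
from h import *
go(.5298,-.0453,.135,-99.4)
E
```

```text
t 44.75 pos [ 0.5297 -0.0452  0.1957] psi -99.4 tilt 0.00 d [ 0.1 -0.2 60.7] turnz -0.0 (alt 180.0) then d [ 0.1 -0.2 60.7] q6 1.50 gap 0.045 F [ 0.5 -0.  -0.4]
```

>>> step_arm(
  commands=[
    {"delta_pos": [0, 0, 0], "turn": [0, 0, 0]},
    {"delta_pos": [0, 0, 20], "turn": [0, 0, 0]},
    {"delta_pos": [0, 0, 20], "turn": [0, 0, 0]},
    {"delta_pos": [0, 0, 15], "turn": [0, 0, 0]},
    {"delta_pos": [0, 0, 5], "turn": [0, 0, 0]},
    {"delta_pos": [0, 0, 0], "turn": [0, 0, 0]},
  ],
)

```text
t: 45.5
ee_pos: [0.5296, -0.0452, 0.1357]
ee_rot: [2.032, -2.396, -0.0]
wrist_force: [0.3, -0.3, 0.1]
finger_gap: 0.0347
```

>>> step_arm(
  commands=[
    {"delta_pos": [0, 0, 0], "turn": [0, 0, 0]},
    {"delta_pos": [0, 0, 0], "turn": [0, 0, 0]},
    {"delta_pos": [0, 0, 0], "turn": [0, 0, 0]},
    {"delta_pos": [0, 0, 0], "turn": [0, 0, 0]},
  ],
  claw=-1,
  grip_force=25,
)

```text
t: 46.0
ee_pos: [0.53, -0.0446, 0.1362]
ee_rot: [-2.031, 2.395, 0.0]
wrist_force: [1.0, 3.3, 2.6]
finger_gap: 0.0116
```

```bash
python3 - <<'E'
from h import *
go(.5298,-.0453,.135,-99.4)
f=shot('scene'); crop(f,385,220,60,'s27.png',6)
E
```

```text
t 46.00 pos [ 0.53   -0.0446  0.1362] psi -99.4 tilt 0.07 d [0.7 0.1 1.2] turnz -0.0 (alt 180.0) then d [0.7 0.1 1.2] q6 1.50 gap 0.012 F [1.  3.3 2.6]
```

View pics/s27.png

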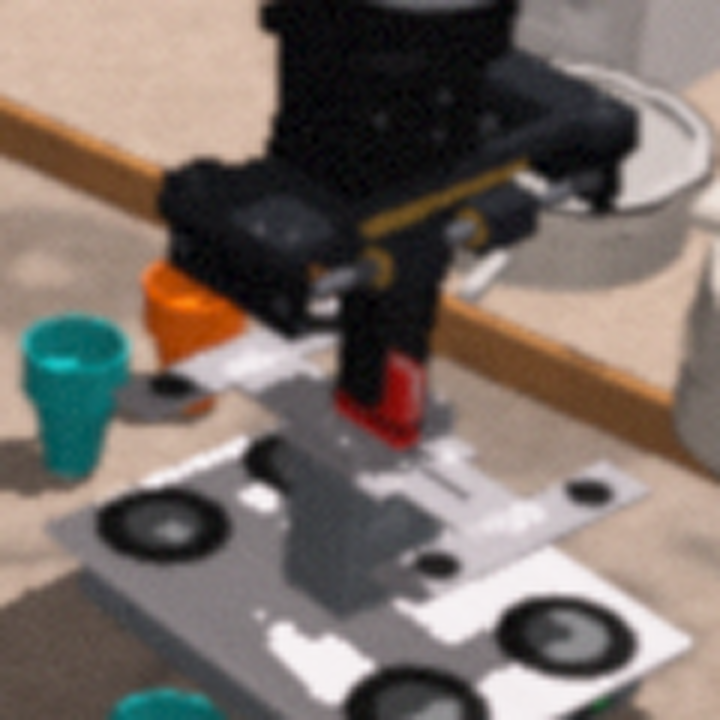

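13 × −10° = −130° (knob ≈ 0.23), descending 0.35 mm per row.

>>> step_arm(
  commands=[
    {"delta_pos": [0, 0, 0.35], "turn": [0, 0, -10]},
    {"delta_pos": [0, 0, 0.35], "turn": [0, 0, -10]},
    {"delta_pos": [0, 0, 0.35], "turn": [0, 0, -10]},
    {"delta_pos": [0, 0, 0.35], "turn": [0, 0, -10]},
    {"delta_pos": [0, 0, 0.35], "turn": [0, 0, -10]},
    {"delta_pos": [0, 0, 0.35], "turn": [0, 0, -10]},
    {"delta_pos": [0, 0, 0.35], "turn": [0, 0, -10]},
    {"delta_pos": [0, 0, 0.35], "turn": [0, 0, -10]},
    {"delta_pos": [0, 0, 0.35], "turn": [0, 0, -10]},
    {"delta_pos": [0, 0, 0.35], "turn": [0, 0, -10]},
    {"delta_pos": [0, 0, 0.35], "turn": [0, 0, -10]},
    {"delta_pos": [0, 0, 0.35], "turn": [0, 0, -10]},
    {"delta_pos": [0, 0, 0.35], "turn": [0, 0, -10]},
    {"delta_pos": [0, 0, 0], "turn": [0, 0, 0]},
    {"delta_pos": [0, 0, 0], "turn": [0, 0, 0]},
  ],
)

```text
t: 47.92
ee_pos: [0.5303, -0.0447, 0.1317]
ee_rot: [-3.032, -0.824, -0.003]
wrist_force: [2.4, 4.9, 2.3]
finger_gap: 0.0116
```

```bash
python3 - <<'E'
from h import *
go(.5298,-.0453,.131,32.5)
f=shot('scene'); crop(f,385,220,60,'s28.png',6)
E
```

```text
t 47.92 pos [ 0.5303 -0.0447  0.1317] psi 30.4 tilt 0.10 d [-0.8  0.2  0.7] turnz -2.1 (alt 177.9) then d [-0.8  0.2  0.7] q6 -0.76 gap 0.012 F [2.4 4.9 2.3]
```

View pics/s28.png

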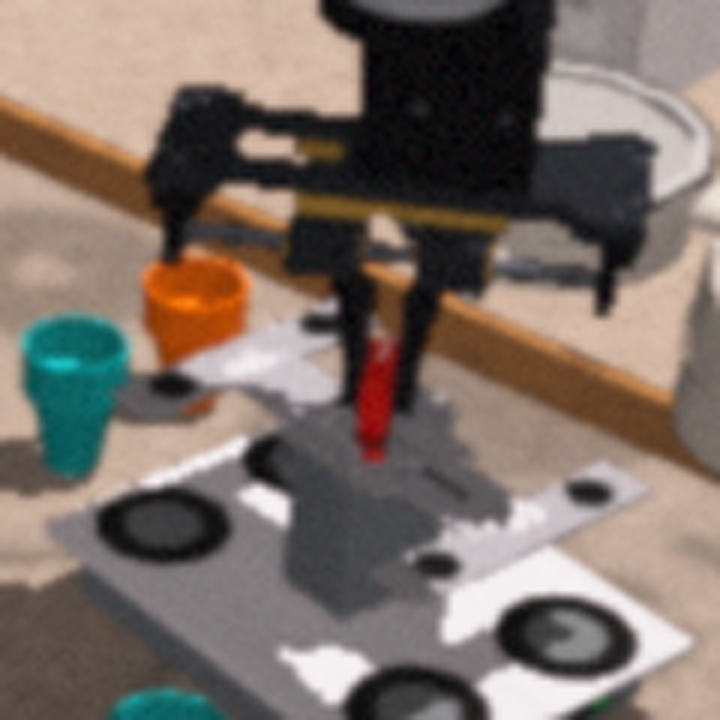

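>>> step_arm(
  commands=[
    {"delta_pos": [0, 0, 0], "turn": [0, 0, -1.8]},
    {"delta_pos": [0, 0, 0], "turn": [0, 0, 0]},
    {"delta_pos": [0, 0, 0], "turn": [0, 0, 0]},
  ],
)

```text
t: 48.35
ee_pos: [0.5304, -0.0447, 0.1317]
ee_rot: [-3.018, -0.871, -0.003]
wrist_force: [3.2, 4.1, 2.5]
finger_gap: 0.0119
```

>>> step_arm(
  commands=[
    {"delta_pos": [0, 0, 0], "turn": [0, 0, 0]},
    {"delta_pos": [0, 0, 0], "turn": [0, 0, 0]},
    {"delta_pos": [0, 0, 0], "turn": [0, 0, 0]},
    {"delta_pos": [0, 0, -20], "turn": [0, 0, 0]},
    {"delta_pos": [0, 0, -40], "turn": [0, 0, 0]},
    {"delta_pos": [0, 0, -40], "turn": [0, 0, 0]},
    {"delta_pos": [0, 0, -50], "turn": [0, 0, 0]},
    {"delta_pos": [0, 0, -50], "turn": [0, 0, 0]},
    {"delta_pos": [-40, 0, 0], "turn": [0, 0, 0]},
    {"delta_pos": [-50, 0, 0], "turn": [0, 0, 0]},
    {"delta_pos": [-50, 0, 0], "turn": [0, 0, 0]},
    {"delta_pos": [-30, 0, 0], "turn": [0, 0, 0]},
    {"delta_pos": [0, 0, 0], "turn": [0, 0, 0]},
  ],
  claw=-0.2,
)

```text
t: 49.98
ee_pos: [0.3849, -0.1373, 0.3314]
ee_rot: [3.017, 0.871, 0.0]
wrist_force: [0.6, 0.6, 0.3]
finger_gap: 0.0348
```

```bash
python3 - <<'E'
from h import *
go(.5298,-.0453,.131,32.5)
f=shot('scene','s29.png')
g=shot('top'); crop(g,407,283,60,'t29.png',6); crop(f,297,265,40,'s29b.png',8); crop(f,385,230,60,'s29c.png',6)
E
```

```text
t 49.98 pos [ 0.3849 -0.1373  0.3314] psi 32.2 tilt 0.06 d [171.6  -0.9 200.3] turnz -0.3 (alt 179.7) then d [171.6   0.3 200.4] q6 -1.10 gap 0.035 F [0.6 0.6 0.3]
```

View pics/t29.png

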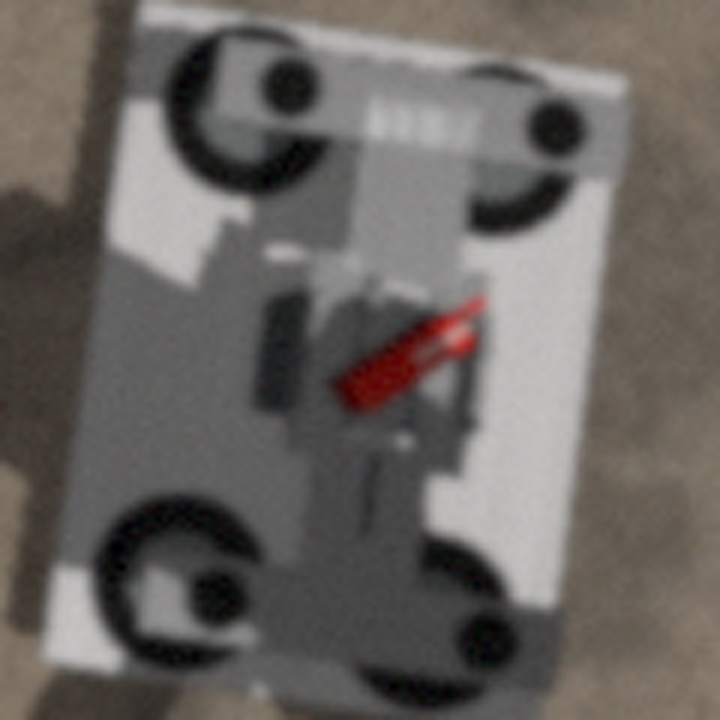

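View pics/s29.png

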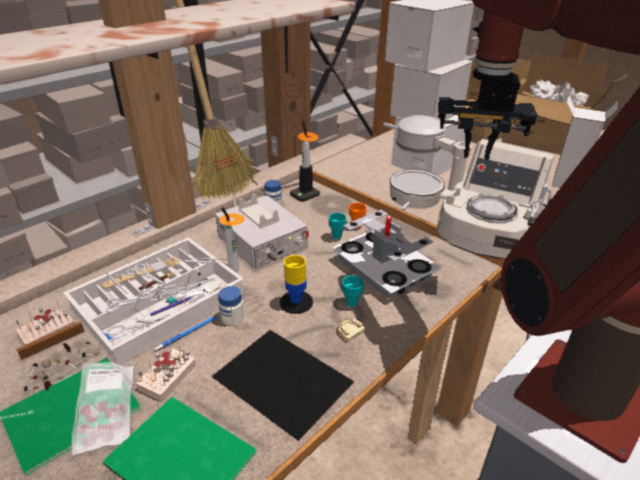

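View pics/s29c.png

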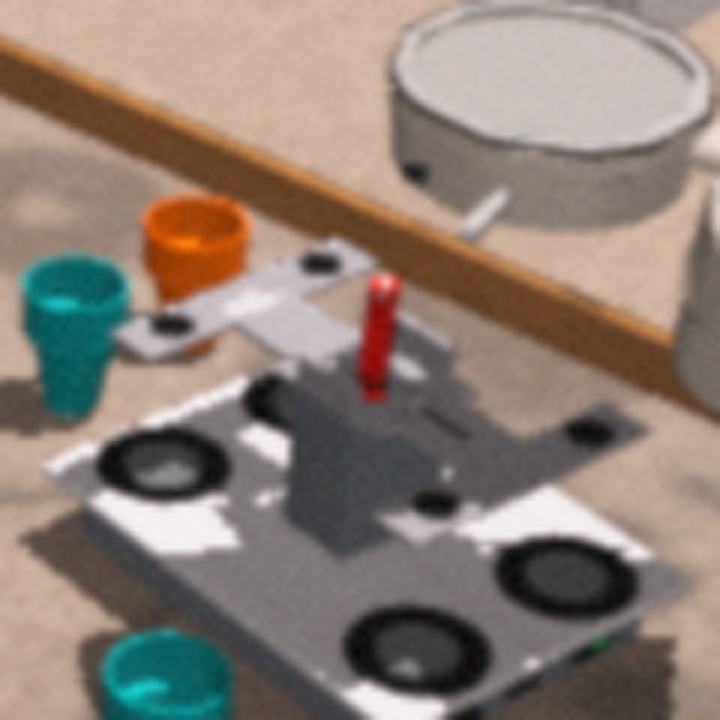

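View pics/s29b.png

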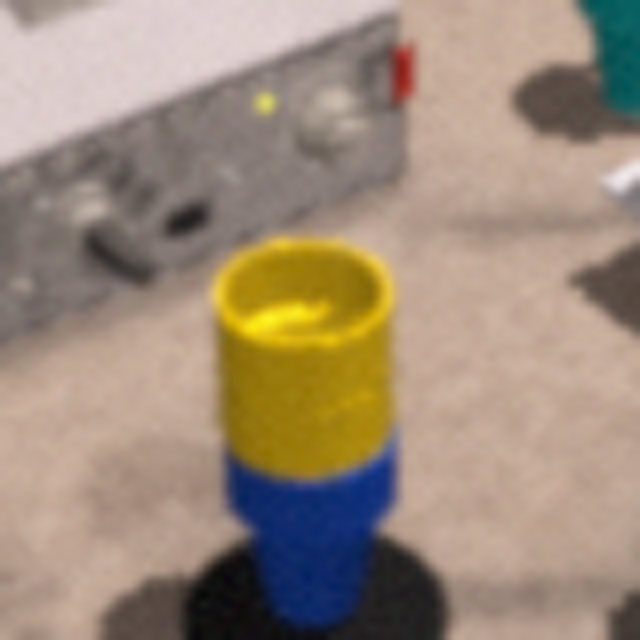

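```bash
python3 - <<'E'
from h import *
print(job_done()); 
E
```

```text
the job is handed in; nothing more can be done
None
```

The task is finished and handed in at about 50 s of robot time.

- **Knob and frame off:** I unscrewed the knob clockwise by about 141° until its mark pointed along the black line. I then lifted the frame off and laid it flat, tabs up, on the mat.
- **Cups:** Only two yellow cups were present, and both are nested in the blue cup. The turquoise and orange look-alikes were left alone.
- **Frame and knob back:** I refitted the frame with the black line on its original side. I then turned the knob anticlockwise by about 132° to the red line.

The last checks all agreed:

- **Frame:** its black caps sit within about a pixel of where they were at the start.
- **Knob:** it measures about −58.7° in the top picture, against −57.5° expected at the red line. The gripper angle at release gave a knob reading of about 0.2 rad.
- **Cup stack:** it looks upright and fully seated. Contact forces of about 5 N were felt when each cup seated.
- **Jar:** it is standing.
- **Arm:** it is clear of everything.

The networks found only one of the two yellow cups. I took both cup positions from the pictures instead, and both grasps held.

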